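Nest two angle sections in the gluing cradle

TASK

Lay up the rocket launch rail in the wooden gluing cradle: first tip the silver aluminium angle into the V with its fold down along the bottom, then nest the yellow plastic angle inside it, fold in fold and legs flat against legs. Slide both fully up against the cradle's end stop and leave them resting there, without disturbing anything else on the table.

Things in the scene. Friction and masses are not known exactly. Their poses are not given: they have to be found in the camera images.
- alu_leg (a point): Silver aluminium angle, 0.2 to 0.4 kg: L-section 140 mm long (along y), legs 50 mm wide outside, 8 mm thick, ends alike. At the start one leg lies flat, reaching along +x from the fold, the other stands upright (+z) on the robot's side. This point: centre of the standing leg, half-way through, along and up (25 mm below its top edge)
- alu_fold (a point): Outer corner edge of the aluminium angle's fold, at the middle of its length; axes: x along the leg that lies flat at the start, z along the leg that stands, y along the fold
- liner_leg (a point): Yellow plastic angle, 0.12 to 0.24 kg: L-section 140 mm long (along y), legs 72 mm wide outside, 8 mm thick, ends alike. At the start one leg lies flat, reaching along +x from the fold, the other stands upright (+z) on the robot's side. This point: centre of the standing leg, half-way through, along and up (36 mm below its top edge)
- liner_fold (a point): Outer corner edge of the yellow angle's fold, at the middle of its length; axes: x along the leg that lies flat at the start, z along the leg that stands, y along the fold
- cradle_fold (a point): Wooden gluing cradle, fixed: a V-trough, fold level, its two faces square to each other: the robot-side (-x) one leans 30 degrees from vertical, the far one 60; each 18 mm wide, 150 mm long, of 8 mm board. A plywood end stop 76 mm wide, 130 mm tall, closes the +y end. This point: bottom of the V at the stop's face, 80 mm above the table; y along the fold into the stop, z up, x across, away from the robot
- cradle_seat (a point): Point on the bottom of the cradle's V, 70 mm from the stop (axes as cradle_fold). An angle that touches the stop has its mid-length here: the aluminium angle's outer corner edge at this point, the nested yellow one's 11 mm above it and 3 mm to +x. The trough's other end is open; its base is 76 x 174 mm, 12 mm thick
- roll: Upright white paper roll, 116 mm across, 230 mm tall; origin at the centre of its underside. Bystander, not to be moved
- bottle0: Pale translucent empty bottle with a blue cap, 100 mm across, 290 mm tall, standing; origin under its centre. Bystander, not to be moved
- bottle1: Second such bottle. Bystander, not to be moved
- gun: White and blue caulking gun lying on its side along y, about 400 mm long and 52 mm high; origin under its middle. Bystander, not to be moved
- ruler: Yellow ruler lying flat, 300 x 30 x 4 mm, along its own y; origin under its centre. Bystander, not to be moved
- marker: White marker pen with a black cap, lying along its own y, 135 mm long, 12 mm thick; origin under its middle. Bystander, not to be moved
- cutter: Blue knife with the blade at its +y end, lying along its own y, 155 mm long, 24 mm wide, 16 mm high; origin under its middle. Bystander, not to be moved
- scissors: Scissors with red handles lying flat, 170 mm long along its own y, 9 mm high; origin under the middle. Bystander, not to be moved
Not all that is in view belongs to the job. Leave any green or orange look-alike of the part that bears cradle_fold alone.

How it is judged:
By the outcome, as a careful person would: the job done as asked, in the order asked, and still so for the second after the job is handed in, with the robot touching nothing.
It also fails if it takes over 67 s, if anything falls off the work surface, if the arm or the gripper's body presses on something with over 40 N, if the wrist force passes 120 N, or if a joint passes its speed limit or range.

ROBOT

A 6-joint arm with a two-finger parallel gripper is mounted at the origin on the work surface. World frame = base frame: x ahead of the robot, y to its left, z up, the work surface at z = 0. Lengths are in m, angles in rad, forces in N, time in s.
With the tool pointing down it reaches from about 0.225 to 0.875 m from the base axis. Payload 3.4 kg.
Tool frame: the origin (TCP) lies midway between the tips of the shut fingers; the grasp point (between the pads) lies 19 mm behind it (manip.tcp_to_grasp is the distance from the TCP to the grasp point, in m); x points along the fingers, y is the direction in which the jaws open and shut, and the axes are right-handed (so a half turn about x gives the same grasp; the last joint's range is limited). The gripper opens to 85 mm and grips with 20 to 120 N. Pads are 22 mm wide; open, the fingers measure 114 mm over their backs; the gripper's body (76 mm by 85 mm) begins 54 mm behind the grasp point. The pads swing forward as they close: fully open they stand 13 mm farther back than shut.
Start: joints at [-1.358, 0.276, 1.505, -0, 1.361, -0.121], TCP at [0.188, -0.543, 0.231] pointing down, gripper open.
Joint ranges: [-2.89, 2.89], [-0.75, 2.08], [0.22, 2.7], [-1.18, 4.32], [0.11, 2.71], [-2.7, 2.7]. Speed limits (rad/s): [2.57, 2.57, 3.14, 3.14, 3.14, 3.14].

INTERFACE

Orientations are given as a unit quaternion [w, x, y, z].
In Python, from rig import readout, eyes, job, manip gives the robot as it stands. The module is installed in compiled form; this text tells all that it offers.
- The arm moves only by the tool carry_out, never from a script. Its argument "deltas" is one flat list of numbers, 7 for each row, row after row: the shift along the tool's x, y, z scaled (see below), then the turn, a rotation vector about the tool's x, y, z scaled (see below), then the opening, from -1 (shut) to 1 (fully open). In form: [dx, dy, dz, ax, ay, az, grip, dx, dy, dz, ax, ay, az, grip, ...]. A call has 1 to 10 rows; each row shifts and turns the commanded pose from where the row before left it, along the tool's axes as they then stand; what a row does not reach is not made up. The controller multiplies each number of a shift by 60 mm and each number of a turn by 4 degrees. A row lasts 1/8 s, in which the tool goes at most 62.5 mm and 10.7 degrees, less where a joint would pass 70% of its speed; a pose out of reach is approached as far as the arm can. A call with a number of a shift or a turn outside -1 to 1 is refused whole. A call with a gripper value outside its range is refused whole. The fingers move at their own pace and stop on an object; "newtons" is the grip in N (left out, the last holds). Time passes only in rows, so rows that do not move let the fingers close. It gives the time, the measured TCP pose, the force and the opening at its end, in the units of the state.
- readout.get_state(): the state, without advancing time (a new reading comes with each control period).
- eyes.get_image(name): name is "scene" or "top" or "wrist"; returns a dict with "color" (480x640x3 uint8, red, green, blue), "z_map" (480x640 float32, m along the optical axis (not along the pixel's ray), 0 where there is no reading), "mtx" (3x3 intrinsics, pixels), "origin" and "orientation" of the camera in the world. Camera axes: x right, y down, z forward; pixel columns grow to the right and rows downward; lengths in m; the calibration is good to about 2 mm. A picture is of the moment at which its call begins.
- job.sign_off(): hands the job in, once; it reports no verdict.
The state is a dict: "clock": time; "qpos": joint angles; "qd": joint speeds; "effort": joint torques, N m; "position": TCP position; "ee_rot": TCP orientation; "contact_force": force on the tool from outside, world axes, zero at the start; "moment": the same for the moment, N m; "width": finger opening in m.
Only numpy, scipy, OpenCV 4.12 (cv2) and the standard library are available. Lean on these libraries where they do the work, as an engineer would, in place of code of your own. Each camera call takes 0.05 s, during which the arm holds its last target.

## Working session

There is one attempt and no reset: what is moved stays moved. The work goes in short steps, Python scripts to look and compute and a tool call to move; the robot and the scene stay as the last step left them, time stands still between calls to the robot, and variables do not carry over. Pictures are saved under pics/ and viewed, and the job is handed in when it is done.

Besides the shell and the picture viewer there is one more tool, called after "Call:" as a command line: name --argument value ..., lists and objects as JSON in quotes. carry_out: Moves the arm, as the interface text tells. Its arguments: {"type":"object","properties":{"deltas":{"type":"array"},"newtons":{"type":"number"}},"required":["deltas"]}

```bash
mkdir -p pics; cat > h.py <<'E'
import numpy as np, cv2
from rig import readout, eyes, job, manip
from scipy.spatial.transform import Rotation as R
def rot(q): return R.from_quat([q[1],q[2],q[3],q[0]]).as_matrix()
def cap(name,tag):
    im=eyes.get_image(name)
    cv2.imwrite(f'pics/{tag}.png',im['color'][:,:,::-1])
    np.savez(f'pics/{tag}.npz',**{k:np.array(v) for k,v in im.items()})
    return im
def load(tag): 
    d=np.load(f'pics/{tag}.npz'); return {k:d[k] for k in d.files}
def cloud(im):
    z=im['z_map']; K=im['mtx']; v,u=np.mgrid[0:480,0:640]
    P=np.stack([(u-K[0,2])/K[0,0]*z,(v-K[1,2])/K[1,1]*z,z],-1)
    W=P@rot(im['orientation']).T+im['origin']; W[z==0]=np.nan
    return W
E
python3 - <<'E'
from h import *
print(readout.get_state()); print(manip.tcp_to_grasp)
for n in ['scene','top','wrist']:
    im=cap(n,n+'0'); print(n,im['mtx'].round(1).tolist(),im['origin'],im['orientation'])
E
```

```text
{'clock': 0.0, 'qpos': array([-1.35801797e+00,  2.76585607e-01,  1.50614664e+00, -3.82374494e-05,
        1.36073252e+00, -1.21001012e-01]), 'qd': array([-0.00022449,  0.00018661,  0.00068141, -0.00142321,  0.00012693,
       -0.00045261]), 'effort': array([-1.81384985e-04, -4.16780484e+01, -2.45808578e+01, -6.89466924e-04,
        1.08820258e-02, -2.73119042e-05]), 'position': array([ 0.1882437 , -0.5427313 ,  0.23043971]), 'ee_rot': array([-0.11680394, -0.69723804, -0.11812512,  0.69732518]), 'contact_force': array([0.30775024, 0.16539984, 0.46448714]), 'moment': array([ 0.03663978, -0.03548214,  0.0124458 ]), 'width': 0.08549023519600545}
0.0187
scene [[604.9, 0.0, 314.4], [0.0, 604.9, 244.8], [0.0, 0.0, 1.0]] [1.13309268 1.15106144 1.25623976] [-0.09230922  0.23654098  0.8869873  -0.38572127]
top [[514.7, 0.0, 317.7], [0.0, 514.7, 239.7], [0.0, 0.0, 1.0]] [0.38454525 0.06414759 1.43455023] [ 0.03613417 -0.70321691  0.70891997 -0.04015936]
wrist [[332.4, 0.0, 322.9], [0.0, 332.4, 241.0], [0.0, 0.0, 1.0]] [ 0.26065805 -0.51736573  0.37430798] [ 0.12413959  0.80550722 -0.57264529 -0.08845821]
```

View pics/scene0.png

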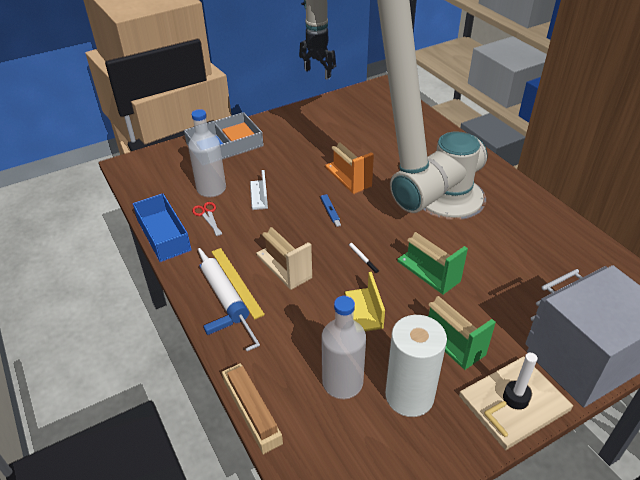

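View pics/top0.png

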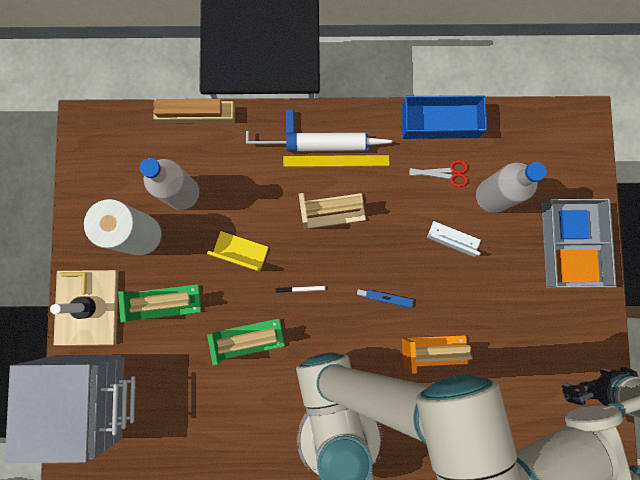

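View pics/wrist0.png

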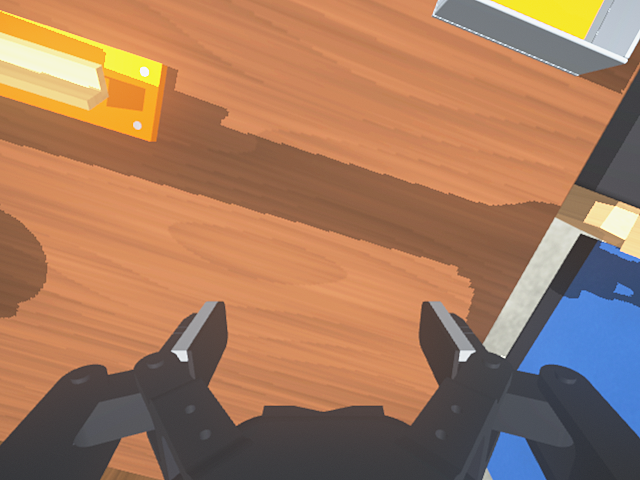

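Top view: the wooden cradle is at (332,210), with its stop on the left (+y) side. Things that could be taken for it are the green V-blocks (160,302) and (247,341), the orange one (437,352) and the wooden box (193,110). The silver angle at (455,238) is the only silver piece. The yellow angle is at (240,250), and the other yellow thing is the ruler (335,160). I choose the cradle at (332,210), silver at (455,238) and yellow at (240,250), and check them in a close crop.

```bash
python3 - <<'E'
from h import *
a=load('top0')['color'][:,:,::-1]; b=load('scene0')['color'][:,:,::-1]
c=[cv2.resize(a[180:280,195:295],(390,290)),cv2.resize(a[170:250,290:390],(390,290)),cv2.resize(a[200:275,410:500],(390,290)),cv2.resize(b[160:330,240:400],(390,290))]
cv2.imwrite('pics/crop0.png',np.vstack([np.hstack(c[:2]),np.hstack(c[2:])]))
W=cloud(load('top0'))
hsv=cv2.cvtColor(np.ascontiguousarray(load('top0')['color']),cv2.COLOR_RGB2HSV)
def dump(u0,u1,v0,v1,su,sv):
    for v in range(v0,v1,sv):
        print(v,' '.join('%.0f'%(W[v,u,2]*1000) for u in range(u0,u1,su)))
dump(296,372,190,232,4,3)
for u,v in [(302,210),(332,200),(332,210),(332,220),(240,250),(455,238)]: print(u,v,W[v,u].round(3))
E
```

```text
190 4 -1 3 3 2 2 -5 3 -2 5 6 -2 -1 3 1 1 2 2 -2
193 -3 128 0 2 2 -3 -3 -3 6 -0 -2 -2 -0 0 1 -3 4 3 -2
196 -4 131 4 7 2 1 -4 6 -1 5 -3 13 12 13 14 82 84 -2 2
199 3 127 -5 4 2 5 13 9 16 88 89 85 88 86 85 88 91 0 -2
202 -0 132 122 9 84 83 84 90 87 86 87 84 85 86 83 77 82 -3 1
205 5 129 135 87 84 89 80 87 86 81 85 nan 82 83 87 90 96 3 2
208 2 -5 133 80 81 82 76 88 91 88 92 96 93 91 96 92 51 4 -3
211 5 3 135 87 87 97 94 92 90 94 56 46 36 30 19 12 11 3 2
214 2 5 128 94 93 63 50 37 33 15 12 16 10 12 8 6 16 11 3
217 -1 -8 131 22 15 10 16 12 10 9 13 19 13 13 10 15 12 15 0
220 -2 -0 130 9 18 14 10 17 14 13 15 14 10 16 16 12 12 -4 -4
223 -0 5 108 13 9 13 16 14 18 13 10 10 5 3 -3 2 -3 3 -1
226 -0 3 51 14 6 12 4 3 3 2 -2 3 0 3 3 1 -4 1 -5
229 1 -5 0 -1 -1 -5 -4 -1 1 0 -3 -2 3 -1 2 -2 5 -0 0
302 210 [0.602 0.096 0.132]
332 200 [0.635 0.017 0.095]
332 210 [0.608 0.018 0.093]
332 220 [0.593 0.015 0.013]
240 250 [0.512 0.271 0.012]
455 238 [ 0.541 -0.328  0.007]
```

View pics/crop0.png

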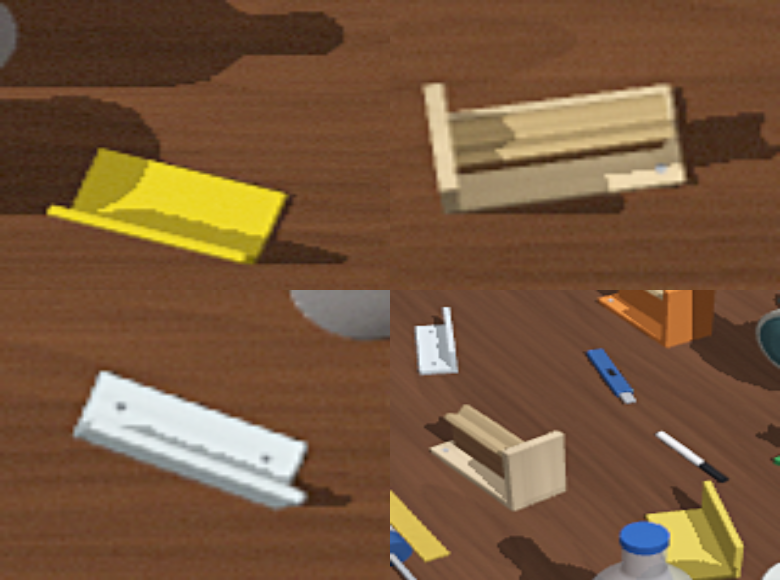

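The crop confirms the choice: the yellow angle's standing leg is on the robot side, the cradle's stop is at left (+y), and the silver angle is at lower left. Next I take rough poses from the top camera, then look closer with the wrist camera.

```bash
cat >> h.py <<'E'
def ray(im,uv,z):
    K=im['mtx']; uv=np.atleast_2d(uv).astype(float)
    d=np.stack([(uv[:,0]-K[0,2])/K[0,0],(uv[:,1]-K[1,2])/K[1,1],np.ones(len(uv))],-1)@rot(im['orientation']).T
    o=im['origin']; t=(z-o[2])/d[:,2]
    return o+d*t[:,None]
def proj(im,P):
    P=np.atleast_2d(P); p=(P-im['origin'])@rot(im['orientation']); K=im['mtx']
    return np.stack([p[:,0]/p[:,2]*K[0,0]+K[0,2],p[:,1]/p[:,2]*K[1,1]+K[1,2]],-1)
E
python3 - <<'E'
from h import *
im=load('top0'); W=cloud(im)
hsv=cv2.cvtColor(im['color'],cv2.COLOR_RGB2HSV)
def box(u0,u1,v0,v1):
    m=np.zeros((480,640),bool); m[v0:v1,u0:u1]=1; return m
al=box(420,490,212,262)&(hsv[...,1]<60)&(hsv[...,2]>90)
ye=box(200,280,225,280)&(hsv[...,0]>20)&(hsv[...,0]<35)&(hsv[...,1]>150)
for n,m,h in [('al',al,.05),('ye',ye,.072)]:
    top=m&(W[...,2]>h-.012); fl=m&(W[...,2]<.018)
    print(n,m.sum(),top.sum(),fl.sum())
    v,u=np.where(top); P=ray(im,np.c_[u,v],h)[:,:2]
    c=P.mean(0); U,S,Vt=np.linalg.svd(P-c); d=Vt[0]*np.sign(Vt[0][1]); s=(P-c)@d
    print(' top',c,d,np.degrees(np.arctan2(-d[0],d[1])),s.min(),s.max(), c+d*(s.min()+s.max())/2)
    v,u=np.where(fl); P=ray(im,np.c_[u,v],.008)[:,:2]; r=cv2.minAreaRect(P.astype(np.float32)*1000); print(' flat',r)
st=box(290,375,185,235)&(W[...,2]>.115)
v,u=np.where(st);P=ray(im,np.c_[u,v],.13)[:,:2]; print(cv2.minAreaRect(P.astype(np.float32)*1000))
s=readout.get_state(); Rt=rot(s['ee_rot']); print(Rt.round(3))
wi=load('wrist0'); print('cam in tool',Rt.T@(wi['origin']-s['position']), (Rt.T@rot(wi['orientation'])).round(3))
E
```

```text
al 979 199 701
 top [ 0.52093463 -0.3131617 ] [0.38515082 0.92285364] -22.653103761856723 -0.07159690437248735 0.07050175732700101 [ 0.52072373 -0.31366703]
 flat ((537.8927001953125, -328.80517578125), (154.814453125, 52.1668701171875), 67.388671875)
ye 1380 167 1184
 top [0.48011227 0.28322285] [0.32268787 0.94650544] -18.82555370272084 -0.07063749560184844 0.06989996140568078 [0.47999328 0.28287381]
 flat ((511.10992431640625, 276.13287353515625), (152.6793975830078, 73.64768981933594), 70.8104476928711)
((608.5523681640625, 94.61689758300781), (78.6446304321289, 11.97578239440918), 7.702643394470215)
[[-0.     0.328 -0.945]
 [ 0.001 -0.945 -0.328]
 [-1.    -0.001 -0.   ]]
cam in tool [-0.1436626  -0.00057659 -0.07673371] [[-0.001 -0.301  0.953]
 [ 1.     0.001  0.001]
 [-0.001  0.953  0.301]]
```

```bash
cat >> h.py <<'E'
def pose(p,tx,tz):
    tx=np.array(tx,float);tx/=np.linalg.norm(tx);tz=np.array(tz,float);tz-=tx*(tz@tx);tz/=np.linalg.norm(tz)
    T=np.eye(4);T[:3,0]=tx;T[:3,1]=np.cross(tz,tx);T[:3,2]=tz;T[:3,3]=p;return T
def cur():
    s=readout.get_state();T=np.eye(4);T[:3,:3]=rot(s['ee_rot']);T[:3,3]=s['position'];return T,s
def rows(T0,T1,n=None):
    from scipy.linalg import fractional_matrix_power as fmp
    D=np.linalg.inv(T0)@T1
    a=np.degrees(np.linalg.norm(R.from_matrix(D[:3,:3]).as_rotvec())); d=np.linalg.norm(D[:3,3])
    if n is None: n=int(max(np.ceil(a/3.8),np.ceil(d/.055),1))
    M=np.real(fmp(D,1/n))
    w=np.degrees(R.from_matrix(M[:3,:3]).as_rotvec())/4
    print('n',n,'row',np.r_[M[:3,3]/.06,w].round(3).tolist(),'totals mm',(D[:3,3]*1000).round(1),'deg',np.degrees(R.from_matrix(D[:3,:3]).as_rotvec()).round(2))
    # path
    T=T0.copy();ps=[]
    for i in range(n): T=T@M; ps.append(T[:3,3].round(3).tolist())
    print('path',ps[::max(1,n//4)])
def yawd(deg): a=np.radians(deg); return np.array([-np.sin(a),np.cos(a),0])
E
python3 - <<'E'
from h import *
T,s=cur()
rows(T,pose([.53,-.32,.22],[0,0,-1],-yawd(-22.5)),14)
E
```

```text
n 14 row [0.013, 0.074, -0.495, -0.864, -0.001, 0.001] totals mm [  10.8  -98.6 -395.8] deg [-4.837e+01 -4.000e-02  7.000e-02]
path [[0.218, -0.537, 0.23], [0.304, -0.51, 0.228], [0.383, -0.468, 0.225], [0.454, -0.412, 0.223], [0.513, -0.345, 0.221]]
```

```bash
python3 - <<'E'
from h import *
im=load('top0'); print(ray(im,[[536,172],[151,168]],.29), ray(im,[[108,223]],.23))
E
```

```text
[[ 0.65943259 -0.44053124  0.29      ]
 [ 0.67487834  0.43370241  0.29      ]] [[0.55838998 0.55074403 0.23      ]]
```

Call:
carry_out --deltas '[0.013,0.074,-0.495,-0.864,0,0,1,0.013,0.074,-0.495,-0.864,0,0,1,0.013,0.074,-0.495,-0.864,0,0,1,0.013,0.074,-0.495,-0.864,0,0,1,0.013,0.074,-0.495,-0.864,0,0,1,0.013,0.074,-0.495,-0.864,0,0,1,0.013,0.074,-0.495,-0.864,0,0,1,0.013,0.074,-0.495,-0.864,0,0,1,0.013,0.074,-0.495,-0.864,0,0,1,0.013,0.074,-0.495,-0.864,0,0,1]'

```text
clock: 1.4
position: [0.4545, -0.412, 0.223]
ee_rot: [-0.32, -0.631, -0.32, 0.631]
contact_force: [0.2, -0.7, 0.3]
width: 0.0856
```

Call:
carry_out --deltas '[0.013,0.074,-0.495,-0.864,0,0,1,0.013,0.074,-0.495,-0.864,0,0,1,0.013,0.074,-0.495,-0.864,0,0,1,0.013,0.074,-0.495,-0.864,0,0,1,0,0,0,0,0,0,1]'

```text
clock: 2.02
position: [0.5311, -0.3186, 0.2199]
ee_rot: [0.393, 0.587, 0.394, -0.587]
contact_force: [-0.1, 0.1, 0.4]
width: 0.0852
```

```bash
python3 - <<'E'
from h import *
im=cap('wrist','w1'); T,s=cur(); print(s['clock'],s['qpos'].round(3))
print(T.round(4))
rows(T,pose([.60,.02,.26],[0,0,-1],-yawd(6)),13)
E
```

```text
2.075 [-6.550e-01  3.490e-01  1.424e+00 -1.000e-03  1.369e+00 -2.630e-01]
[[-9.000e-04  9.244e-01 -3.813e-01  5.304e-01]
 [-1.000e-04 -3.813e-01 -9.244e-01 -3.199e-01]
 [-1.000e+00 -8.000e-04  4.000e-04  2.200e-01]
 [ 0.000e+00  0.000e+00  0.000e+00  1.000e+00]]
n 13 row [-0.051, 0.018, -0.449, -0.546, 0.0, 0.001] totals mm [ -40.1  -65.3 -340.7] deg [-2.842e+01  1.000e-02  5.000e-02]
path [[0.542, -0.295, 0.223], [0.57, -0.22, 0.232], [0.589, -0.141, 0.242], [0.599, -0.061, 0.251], [0.6, 0.02, 0.26]]
```

View pics/w1.png

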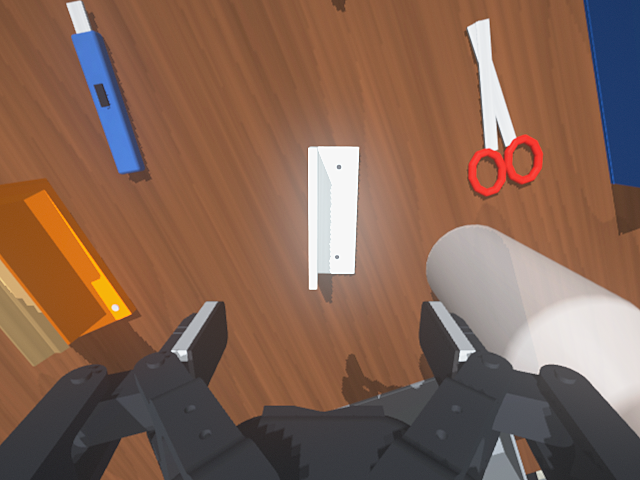

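```bash
cat >> h.py <<'E'
def legfit(im,m,h):
    """left image boundary of mask = outer top edge at height h; returns fold pose"""
    n,l,st,_=cv2.connectedComponentsWithStats(m.astype(np.uint8)); k=1+np.argmax(st[1:,4]); m=l==k
    vs=np.where(m.any(1))[0]; us=np.array([np.argmax(m[v]) for v in vs])-0.5
    core=(vs>vs[0]+8)&(vs<vs[-1]-8)
    P=ray(im,np.c_[us[core],vs[core]],h)[:,:2]
    for _ in range(3):
        c=P.mean(0);d=np.linalg.svd(P-c)[2][0];d*=np.sign(d[1]);r=(P-c)@np.array([d[1],-d[0]]);P=P[abs(r)<2.5*r.std()+1e-4]
    e=ray(im,[[us[0]+3,vs[0]-.5],[us[-1]+3,vs[-1]+.5]],h)[:,:2]; s=(e-c)@d
    mid=c+d*s.mean()
    print('rows',vs[0],vs[-1],'outer top mid',mid.round(4),'len',abs(s[0]-s[1]).round(4),'yaw',np.degrees(np.arctan2(-d[0],d[1])).round(2),'res',r.std().round(5))
    return mid,d
E
python3 - <<'E'
from h import *
im=load('w1');hsv=cv2.cvtColor(im['color'],cv2.COLOR_RGB2HSV)
m=(hsv[...,1]<60)&(hsv[...,2]>120); m[:,:280]=0;m[:,400:]=0;m[310:]=0
legfit(im,m,.05)
c=im['color'][120:320,260:400,::-1]; cv2.imwrite('pics/w1c.png',cv2.resize(c,(560,800)[:2] if 0 else (420,600)))
W=cloud(im); print(W[150:290:20,313].round(3))
E
```

```text
rows 146 289 outer top mid [ 0.5158 -0.3156] len 0.1437 yaw -22.84 res 0.00026
[[ 0.547 -0.255  0.051]
 [ 0.54  -0.271  0.052]
 [ 0.533 -0.288  0.052]
 [ 0.525 -0.306  0.051]
 [ 0.518 -0.324  0.053]
 [ 0.51  -0.344  0.051]
 [ 0.502 -0.363  0.052]]
```

Call:
carry_out --deltas '[-0.05,0.018,-0.449,-0.546,0,0,1,-0.05,0.018,-0.449,-0.546,0,0,1,-0.05,0.018,-0.449,-0.546,0,0,1,-0.05,0.018,-0.449,-0.546,0,0,1,-0.05,0.018,-0.449,-0.546,0,0,1,-0.05,0.018,-0.449,-0.546,0,0,1,-0.05,0.018,-0.449,-0.546,0,0,1]'

```text
clock: 2.95
position: [0.589, -0.1423, 0.2413]
ee_rot: [-0.468, -0.53, -0.467, 0.531]
contact_force: [0.6, 0.7, -0.2]
width: 0.0853
```

Call:
carry_out --deltas '[-0.05,0.018,-0.449,-0.546,0,0,1,-0.05,0.018,-0.449,-0.546,0,0,1,-0.05,0.018,-0.449,-0.546,0,0,1,-0.05,0.018,-0.449,-0.546,0,0,1,-0.05,0.018,-0.449,-0.546,0,0,1,-0.05,0.018,-0.449,-0.546,0,0,1,0,0,0,0,0,0,1]'

```text
clock: 3.82
position: [0.6005, 0.0196, 0.2596]
ee_rot: [0.525, 0.473, 0.525, -0.473]
contact_force: [0.0, -0.4, -0.3]
width: 0.0855
```

```bash
python3 - <<'E'
from h import *
im=cap('wrist','w2'); T,s=cur(); print(s['clock'],s['qpos'].round(3))
print(T.round(4))
rows(T,pose([.50,.28,.26],[0,0,-1],-yawd(-18.8)),8)
W=cloud(im)
for v in range(100,330,12): print(v,' '.join('%.0f'%(W[v,u,2]*1000) for u in range(260,400,8)))
E
```

```text
3.875 [-8.400e-02  3.020e-01  1.399e+00 -1.000e-03  1.441e+00 -1.870e-01]
[[ 0.000e+00  9.947e-01  1.025e-01  6.005e-01]
 [-1.200e-03  1.025e-01 -9.947e-01  1.850e-02]
 [-1.000e+00 -1.000e-04  1.200e-03  2.594e-01]
 [ 0.000e+00  0.000e+00  0.000e+00  1.000e+00]]
n 8 row [-0.002, -0.257, -0.529, 0.771, 0.002, -0.0] totals mm [  -1.   -73.2 -270.4] deg [ 2.468e+01  7.000e-02 -1.000e-02]
path [[0.582, 0.049, 0.259], [0.55, 0.111, 0.26], [0.524, 0.177, 0.26], [0.506, 0.245, 0.26]]
100 2 1 2 0 1 1 2 0 1 0 1 1 2 2 1 0 2 1
112 0 1 2 1 2 3 1 0 1 1 2 3 2 1 -0 0 2 2
124 0 1 0 1 2 1 2 2 2 0 0 2 1 1 2 1 1 3
136 2 1 3 -0 nan 1 1 2 131 131 131 133 132 131 130 131 131 1
148 3 2 0 1 1 131 130 132 131 134 131 132 131 131 131 131 131 1
160 1 1 1 2 1 1 14 13 15 97 84 85 88 15 1 1 1 3
172 0 1 1 2 2 1 14 14 13 98 83 86 89 13 1 1 1 2
184 2 1 1 2 1 3 13 14 14 97 83 84 89 13 2 1 1 2
196 1 3 2 2 1 2 14 15 13 97 85 83 88 13 1 1 0 1
208 3 2 2 1 1 0 14 12 14 96 84 86 88 14 1 0 3 3
220 -0 2 2 2 1 2 13 13 15 96 85 86 90 14 2 2 1 1
232 1 2 1 1 1 2 13 12 14 96 85 86 89 15 1 1 1 2
244 2 2 2 1 2 2 1 14 13 96 85 85 88 13 2 2 2 3
256 1 -0 1 1 2 1 3 14 13 96 85 84 90 13 1 2 1 2
268 2 2 1 1 2 2 4 15 13 97 86 86 89 13 1 3 2 3
280 3 1 1 0 0 2 1 1 1 97 87 84 90 2 1 2 2 1
292 3 1 1 2 0 1 2 1 1 95 86 84 90 1 2 2 2 0
304 1 2 2 1 2 2 1 1 2 1 1 2 2 0 2 3 2 1
316 2 1 1 2 1 2 0 2 2 1 2 2 2 2 2 2 1 2
328 2 1 2 2 1 2 2 3 1 2 2 1 2 1 2 3 0 2
```

View pics/w2.png

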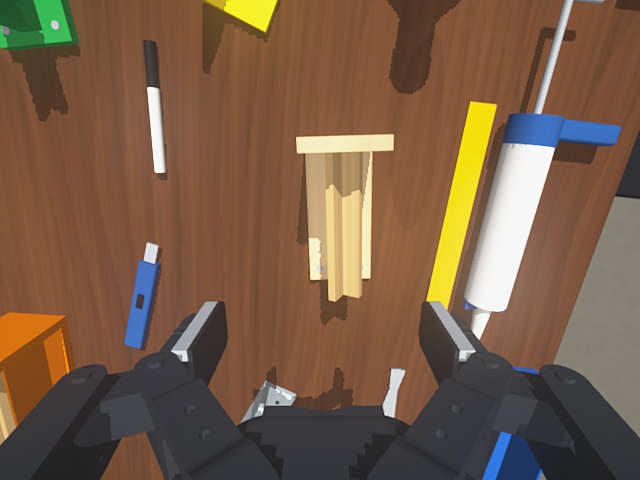

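```bash
python3 - <<'E'
from h import *
im=load('w2');W=cloud(im)
c=im['color'][120:320,280:410,::-1]; cv2.imwrite('pics/w2c.png',cv2.resize(c,(390,600)))
box=np.zeros((480,640),bool);box[120:315,285:405]=1
st=box&(W[...,2]>.115)
v,u=np.where(st);P=ray(im,np.c_[u,v],.13)[:,:2]; r=cv2.minAreaRect((P*1000).astype(np.float32)); print('stop',r)
tr=box&(W[...,2]>.07)&(W[...,2]<.105)
L=[];Rr=[];vv=range(165,290)
for v in vv:
    us=np.where(tr[v])[0]; L.append(us[0]-.5);Rr.append(us[-1]+.5)
for n,e,h in [('L',L,.0996),('R',Rr,.089)]:
    P=ray(im,np.c_[e,list(vv)],h)[:,:2]
    for _ in range(3):
        cc=P.mean(0);d=np.linalg.svd(P-cc)[2][0];d*=np.sign(d[1]);rr=(P-cc)@[d[1],-d[0]];P=P[abs(rr)<2.5*rr.std()]
    print(n,cc,np.degrees(np.arctan2(-d[0],d[1])),rr.std(), 'x at y=.02',cc[0]+d[0]/d[1]*(.02-cc[1]))
vs=np.where(tr[:,340:350].any(1))[0]; print('rows',vs[0],vs[-1]); print(ray(im,[[345,vs[0]-.5],[345,vs[-1]+.5]],.085))
E
```

```text
stop ((609.3089599609375, 92.40753173828125), (76.01343536376953, 12.05695629119873), 7.620683670043945)
L [0.60376388 0.0136259 ] 7.636385536290134 0.0002630911895360527 x at y=.02 0.6029092735109163
R [nan nan] -0.0 nan x at y=.02 nan
rows 152 296
[[ 0.61396966  0.08466642  0.085     ]
 [ 0.63247956 -0.06293279  0.085     ]]<stdin>:14: RuntimeWarning: Mean of empty slice.
  ret = um.true_divide(
  ret = _var(a, axis=axis, dtype=dtype, out=out, ddof=ddof,
  arrmean = um.true_divide(arrmean, div, out=arrmean,
  ret = ret.dtype.type(ret / rcount)
<stdin>:15: RuntimeWarning: invalid value encountered in scalar divide
```

View pics/w2c.png

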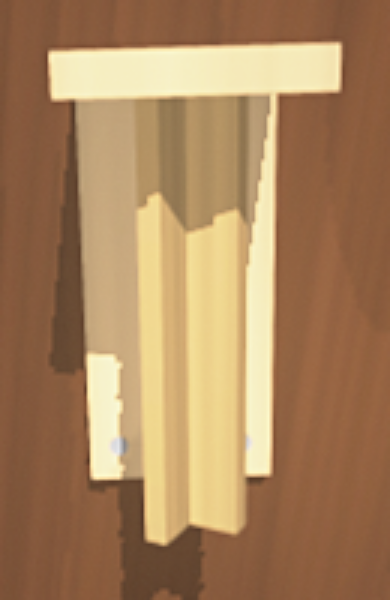

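Call:
carry_out --deltas '[0,-0.257,-0.529,0.771,0,0,1,0,-0.257,-0.529,0.771,0,0,1,0,-0.257,-0.529,0.771,0,0,1,0,-0.257,-0.529,0.771,0,0,1,0,-0.257,-0.529,0.771,0,0,1,0,-0.257,-0.529,0.771,0,0,1,0,-0.257,-0.529,0.771,0,0,1,0,-0.257,-0.529,0.771,0,0,1,0,0,0,0,0,0,1]'

```text
clock: 5.0
position: [0.5003, 0.2812, 0.259]
ee_rot: [-0.412, -0.575, -0.412, 0.575]
contact_force: [0.4, 0.3, -0.0]
width: 0.0858
```

```bash
python3 - <<'E'
from h import *
im=cap('wrist','w3'); T,s=cur(); print(s['clock'],s['qpos'].round(3))
print(T.round(4))
hsv=cv2.cvtColor(im['color'],cv2.COLOR_RGB2HSV)
m=(hsv[...,0]>20)&(hsv[...,0]<35)&(hsv[...,1]>150)&(hsv[...,2]>60); m[:,:200]=0;m[:,420:]=0;m[330:]=0
legfit(im,m,.072)
cv2.imwrite('pics/w3m.png',m*255)
E
```

```text
5.05 [ 0.39   0.26   1.459 -0.002  1.423  0.717]
[[ 1.000e-04  9.469e-01 -3.215e-01  5.005e-01]
 [-1.600e-03 -3.215e-01 -9.469e-01  2.800e-01]
 [-1.000e+00  6.000e-04  1.500e-03  2.590e-01]
 [ 0.000e+00  0.000e+00  0.000e+00  1.000e+00]]
rows 148 284 outer top mid [0.4762 0.2835] len 0.1437 yaw -18.99 res 0.0003[ WARN:0@6.034] global loadsave.cpp:1063 imwrite_ Unsupported depth image for selected encoder is fallbacked to CV_8U.
```

View pics/w3.png

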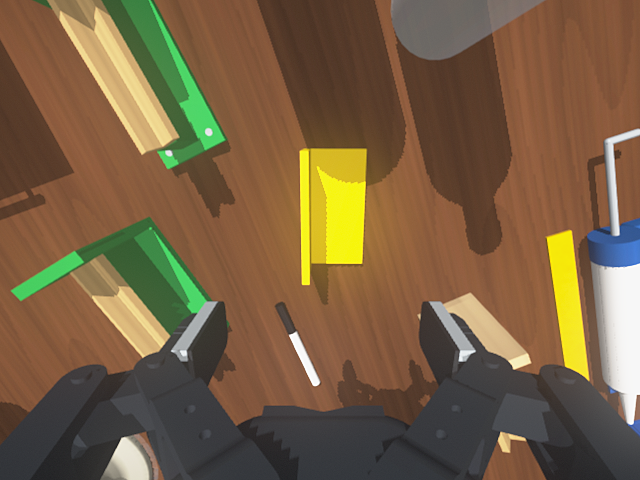

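```bash
python3 - <<'E'
from h import *
im=load('w2')
d=yawd(7.63); n=np.array([d[1],-d[0],0])
g=cv2.cvtColor(im['color'],cv2.COLOR_RGB2GRAY).astype(float)
for v in range(210,285,12): print(v,g[v,322:372].astype(int).tolist())
def perp(p): return (np.array(p)-[.6101,.0865,0])@n
for name,u,v,z in [('fold',342.7,203,.08),('R?',362.3,203,.082),('L',327,203,.0916)]: print(name,perp(ray(im,[u,v],z)[0]))
E
```

```text
210 [174, 176, 176, 172, 206, 218, 215, 215, 216, 216, 219, 204, 185, 182, 184, 181, 173, 171, 177, 175, 209, 221, 218, 216, 214, 210, 209, 209, 211, 214, 216, 216, 213, 212, 208, 209, 207, 185, 169, 166, 224, 239, 236, 235, 235, 234, 233, 234, 232, 166]
222 [175, 176, 177, 175, 200, 216, 217, 216, 215, 215, 218, 209, 188, 182, 185, 182, 174, 172, 177, 175, 201, 220, 219, 216, 214, 210, 208, 210, 211, 214, 215, 215, 213, 211, 208, 209, 208, 187, 170, 165, 231, 241, 237, 236, 235, 235, 234, 237, 229, 157]
234 [177, 177, 178, 177, 194, 213, 217, 216, 216, 216, 217, 214, 192, 180, 184, 183, 176, 173, 176, 173, 201, 220, 220, 217, 215, 211, 209, 209, 210, 213, 215, 214, 213, 210, 208, 209, 206, 184, 170, 164, 231, 241, 238, 236, 236, 235, 234, 239, 220, 138]
246 [175, 177, 180, 180, 180, 207, 216, 215, 213, 214, 215, 218, 196, 179, 185, 183, 177, 173, 175, 174, 190, 217, 220, 217, 215, 210, 209, 209, 210, 212, 213, 214, 212, 209, 207, 208, 203, 182, 168, 179, 234, 241, 237, 237, 236, 235, 236, 242, 206, 116]
258 [176, 176, 179, 181, 179, 200, 214, 215, 213, 213, 214, 217, 200, 183, 183, 184, 180, 173, 173, 174, 190, 217, 220, 217, 215, 212, 208, 208, 211, 212, 214, 213, 211, 209, 205, 208, 200, 179, 168, 183, 234, 241, 238, 237, 237, 235, 236, 245, 198, 99]
270 [163, 168, 165, 166, 166, 185, 209, 215, 213, 213, 214, 215, 204, 186, 181, 184, 179, 173, 171, 173, 178, 212, 221, 217, 215, 210, 208, 208, 209, 211, 213, 211, 210, 208, 205, 207, 200, 178, 167, 183, 233, 241, 238, 238, 237, 236, 238, 242, 187, 92]
282 [80, 82, 82, 82, 77, 88, 194, 218, 211, 210, 211, 213, 209, 187, 178, 184, 180, 172, 171, 173, 175, 210, 219, 216, 214, 211, 208, 208, 209, 210, 212, 211, 209, 206, 203, 207, 199, 179, 174, 159, 122, 106, 107, 110, 108, 108, 107, 106, 104, 103]
fold 0.0012329727893022628
R? 0.020298104019366575
L -0.014308250032778433
```

```bash
python3 - <<'E'
from h import *
im=load('w2')
d=yawd(7.63); n=np.array([d[1],-d[0],0])
for v,us in [(210,(325.6,333.2,341.6,358.9)),(234,(325.9,333.7,341.7,358.9)),(258,(326.5,334.0,342,358.7)),(282,(327.7,334.9,342.5,358.7))]:
    out=[]
    for u,z,o in zip(us,(.0916,.0956,.08,.089),(-.0159,-.009,0,.0156)):
        out.append((ray(im,[u,v],z)[0]-[.6101,.0865,0])@n-o)
    print(v,np.round(out,4))
F=np.array([.6101,.0865,.08])
E
```

```text
210 [0.0001 0.0003 0.0001 0.0007]
234 [-0.0002  0.0004 -0.0001  0.0008]
258 [-0.0003  0.0002 -0.0001  0.0007]
282 [0.0003 0.0006 0.0001 0.0008]
```

```bash
python3 - <<'E'
from h import *
T,s=cur()
a=pose([.5195,-.3172,.16],[0,0,-1],-yawd(-22.84)); b=a.copy(); b[2,3]=.0215
rows(T,a,11); rows(a,b,4)
E
```

```text
n 11 row [0.151, 0.345, 0.837, 0.093, 0.002, -0.001] totals mm [100.  209.9 559.2] deg [ 4.09  0.08 -0.04]
path [[0.504, 0.226, 0.25], [0.51, 0.117, 0.232], [0.514, 0.009, 0.214], [0.518, -0.1, 0.196], [0.519, -0.209, 0.178], [0.519, -0.317, 0.16]]
n 4 row [0.577, 0.0, 0.0, 0.0, 0.0, 0.0] totals mm [138.5   0.    0. ] deg [0. 0. 0.]
path [[0.52, -0.317, 0.125], [0.52, -0.317, 0.091], [0.52, -0.317, 0.056], [0.52, -0.317, 0.022]]
```

Call:
carry_out --deltas '[0.151,0.345,0.837,0.093,0,0,1,0.151,0.345,0.837,0.093,0,0,1,0.151,0.345,0.837,0.093,0,0,1,0.151,0.345,0.837,0.093,0,0,1,0.151,0.345,0.837,0.093,0,0,1,0.151,0.345,0.837,0.093,0,0,1,0.151,0.345,0.837,0.093,0,0,1,0.151,0.345,0.837,0.093,0,0,1,0.151,0.345,0.837,0.093,0,0,1,0.151,0.345,0.837,0.093,0,0,1]'

```text
clock: 6.3
position: [0.5171, -0.2659, 0.1686]
ee_rot: [-0.392, -0.588, -0.392, 0.589]
contact_force: [0.2, 0.1, -0.6]
width: 0.0853
```

Call:
carry_out --deltas '[0.151,0.345,0.837,0.093,0,0,1,0,0,0,0,0,0,1]'

```text
clock: 6.55
position: [0.5165, -0.3221, 0.1585]
ee_rot: [-0.389, -0.59, -0.389, 0.591]
contact_force: [0.1, 0.9, -0.8]
width: 0.0854
```

```bash
python3 - <<'E'
from h import *
im=cap('wrist','w4')
T,s=cur(); print(s['clock'])
b=pose([.5195,-.3172,.0215],[0,0,-1],-yawd(-22.84))
rows(T,b,5)
hsv=cv2.cvtColor(im['color'],cv2.COLOR_RGB2HSV)
m=(hsv[...,1]<60)&(hsv[...,2]>120); m[:,:260]=0;m[:,400:]=0;m[350:]=0
legfit(im,m,.05)
E
```

```text
6.6
n 5 row [0.458, 0.006, -0.011, -0.015, 0.001, 0.005] totals mm [137.3   2.   -3.2] deg [-0.3   0.02  0.1 ]
path [[0.517, -0.319, 0.131], [0.518, -0.319, 0.104], [0.518, -0.318, 0.076], [0.519, -0.318, 0.049], [0.52, -0.317, 0.022]]
rows 135 314 outer top mid [ 0.515  -0.3169] len 0.147 yaw -22.67 res 0.00025
```

View pics/w4.png

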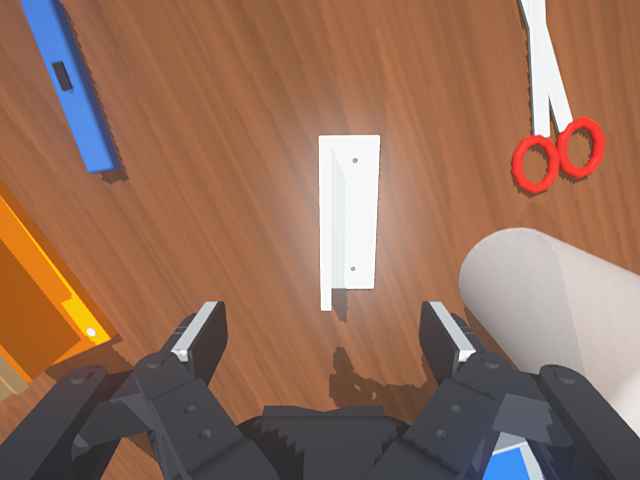

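Call:
carry_out --deltas '[0.458,0.006,-0.02,-0.015,0,0,1,0.458,0.006,-0.02,-0.015,0,0,1,0.458,0.006,-0.02,-0.015,0,0,1,0.458,0.006,-0.02,-0.015,0,0,1,0.455,0.006,-0.02,-0.015,0,0,1,0,0,0,0,0,0,1]' --newtons 70

```text
clock: 7.35
position: [0.5205, -0.3097, 0.021]
ee_rot: [-0.391, -0.587, -0.394, 0.589]
contact_force: [0.1, -0.0, 0.8]
width: 0.0856
```

Call:
carry_out --deltas '[0,0,0,0,0,0,0,0,0,0,0,0,0,-0.5,0,0,0,0,0,0,-1,0,0,0,0,0,0,-1,0,0,0,0,0,0,-1,0,0,0,0,0,0,-1]'

```text
clock: 8.1
position: [0.5231, -0.3119, 0.0232]
ee_rot: [0.393, 0.588, 0.392, -0.588]
contact_force: [-0.3, 0.1, 4.3]
width: 0.0066
```

```bash
python3 - <<'E'
from h import *
im=cap('wrist','w5')
T,s=cur(); print(s['clock'],s['width'],s['contact_force']);print(T.round(4))
E
```

```text
8.15 0.0068277385534006516 [1.37566436 0.24067987 5.60181276]
[[ 1.200e-03  9.235e-01 -3.837e-01  5.231e-01]
 [-9.000e-04 -3.837e-01 -9.235e-01 -3.119e-01]
 [-1.000e+00  1.500e-03  4.000e-04  2.310e-02]
 [ 0.000e+00  0.000e+00  0.000e+00  1.000e+00]]
```

View pics/w5.png

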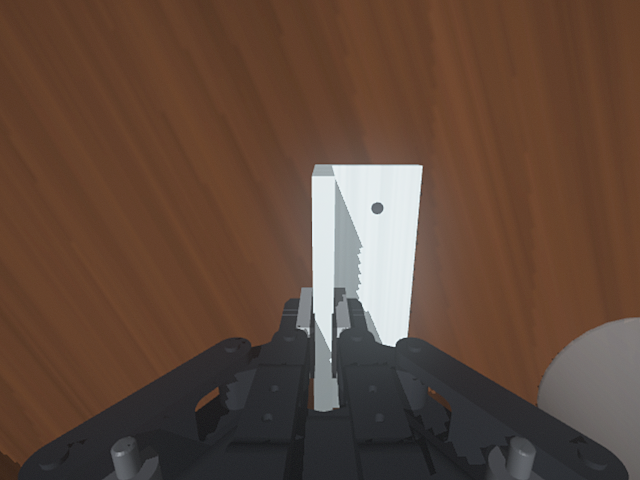

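```bash
python3 - <<'E'
from h import *
im=load('w5'); T,s=cur()
P=ray(im,[[312,177],[334,177],[322,411]],.05); print(P.round(4))
d=-T[:3,2]; print('along fold from tcp',(P-T[:3,3])@d, 'along tooly',(P-T[:3,3])@T[:3,1])
W=cloud(im); print(W[185:290:15,322].round(4)); print(W[185:280:15,375].round(4))
c=im['color'][150:430,240:430,::-1]; cv2.imwrite('pics/w5c.png',cv2.resize(c,(407,600)))
b=T.copy();b[2,3]+=.12
rows(T,b,3)
E
```

```text
[[ 0.5434 -0.2515  0.05  ]
 [ 0.5505 -0.2545  0.05  ]
 [ 0.5075 -0.347   0.05  ]]
along fold from tcp [ 0.06354435  0.0635489  -0.03837457] along tooly [-0.0043166   0.00333236 -0.000834  ]
[[ 0.5457 -0.2551  0.0522]
 [ 0.5437 -0.2599  0.0523]
 [ 0.5414 -0.2653  0.0501]
 [ 0.5396 -0.2698  0.0527]
 [ 0.5373 -0.2753  0.0519]
 [ 0.5351 -0.2807  0.0519]
 [ 0.5327 -0.2864  0.0514]]
[[ 0.5664 -0.2701  0.0103]
 [ 0.564  -0.277   0.0096]
 [ 0.5615 -0.2839  0.0096]
 [ 0.559  -0.2912  0.0091]
 [ 0.5563 -0.2984  0.0095]
 [ 0.5536 -0.3059  0.0095]
 [ 0.5508 -0.3137  0.0093]]
n 3 row [-0.667, 0.001, 0.0, 0.0, 0.0, -0.0] totals mm [-120.     0.2    0. ] deg [-0.  0. -0.]
path [[0.523, -0.312, 0.063], [0.523, -0.312, 0.103], [0.523, -0.312, 0.143]]
```

View pics/w5c.png

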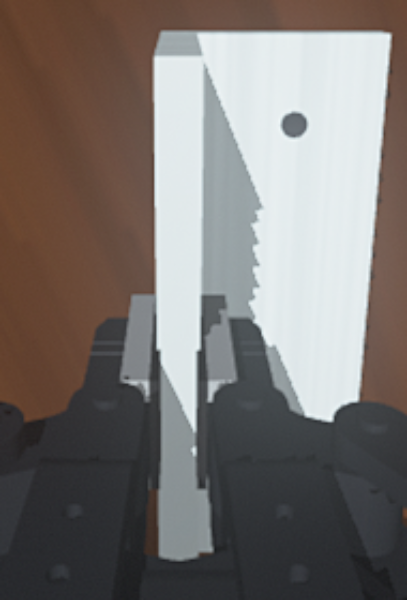

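Call:
carry_out --deltas '[-0.3,0,0,0,0,0,-1,-0.7,0,0,0,0,0,-1,-0.9,0,0,0,0,0,-1,-0.3,0,0,0,0,0,-1,0,0,0,0,0,0,-1]'

```text
clock: 8.78
position: [0.5227, -0.3117, 0.1553]
ee_rot: [0.393, 0.588, 0.392, -0.588]
contact_force: [-0.3, -0.1, -2.8]
width: 0.0067
```

```bash
cat >> h.py <<'E'
CY=7.63; CD=yawd(CY); CN=np.array([CD[1],-CD[0],0]); CF=np.array([.6103,.0865,.080]); SEAT=CF-.07*CD
Z=np.array([0,0,1.])
def vtool(fold_tool,fold_world):
    c,s_=np.cos(np.pi/6),.5
    T=pose([0,0,0],s_*CN-c*Z,-CD); T[:3,3]=fold_world-T[:3,:3]@np.array(fold_tool); return T
E
python3 - <<'E'
from h import *
im=cap('wrist','w6')
T,s=cur(); print(s['clock'],s['width'],s['contact_force']);print(T[:3,3])
ft=[.0231,-.004,.0065]
a=vtool(ft,SEAT-.015*CD+.05*Z)
print(a.round(3)); rows(T,a,13)
E
```

```text
8.825 0.006804198933886886 [-0.44321214 -1.06166939 -3.29623408]
[ 0.52184849 -0.31105733  0.15368042]
[[ 0.496  0.858  0.133  0.613]
 [ 0.066  0.115 -0.991  0.008]
 [-0.866  0.5   -0.     0.152]
 [ 0.     0.     0.     1.   ]]
n 13 row [0.025, 0.051, -0.426, -0.567, 0.151, 0.565] totals mm [   1.8  -38.4 -329.1] deg [-29.51   7.87  29.38]
path [[0.534, -0.289, 0.152], [0.567, -0.219, 0.15], [0.591, -0.145, 0.15], [0.607, -0.069, 0.151], [0.613, 0.008, 0.152]]
```

View pics/w6.png

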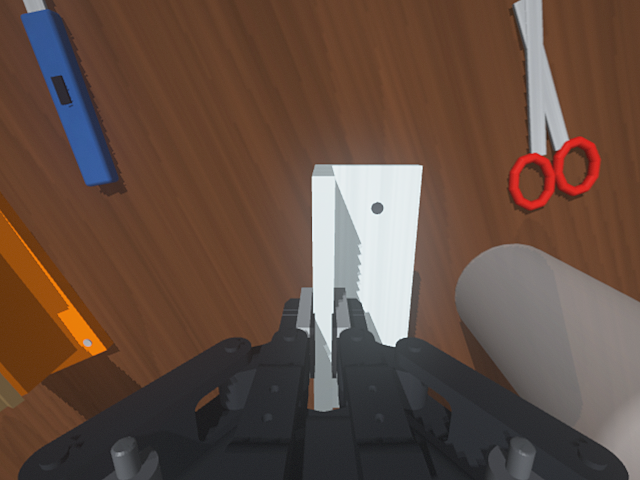

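Call:
carry_out --deltas '[0.025,0.051,-0.426,-0.567,0.151,0.565,-1,0.025,0.051,-0.426,-0.567,0.151,0.565,-1,0.025,0.051,-0.426,-0.567,0.151,0.565,-1,0.025,0.051,-0.426,-0.567,0.151,0.565,-1,0.025,0.051,-0.426,-0.567,0.151,0.565,-1,0.025,0.051,-0.426,-0.567,0.151,0.565,-1,0.025,0.051,-0.426,-0.567,0.151,0.565,-1]'

```text
clock: 9.7
position: [0.5904, -0.1441, 0.1473]
ee_rot: [0.531, 0.597, 0.402, -0.448]
contact_force: [-0.4, -0.7, -1.5]
width: 0.0066
```

Call:
carry_out --deltas '[0.025,0.051,-0.426,-0.567,0.151,0.565,-1,0.025,0.051,-0.426,-0.567,0.151,0.565,-1,0.025,0.051,-0.426,-0.567,0.151,0.565,-1,0.025,0.051,-0.426,-0.567,0.151,0.565,-1,0.025,0.051,-0.426,-0.567,0.151,0.565,-1,0.025,0.051,-0.426,-0.567,0.151,0.565,-1,0,0,0,0,0,0,-1,0,0,0,0,0,0,-1]'

```text
clock: 10.7
position: [0.6131, 0.0069, 0.1513]
ee_rot: [0.634, 0.587, 0.394, -0.313]
contact_force: [0.5, -0.7, -2.0]
width: 0.0067
```

```bash
python3 - <<'E'
from h import *
im=cap('wrist','w7'); cap('scene','s7')
b=load('s7')['color'][:,:,::-1][190:330,220:400]; cv2.imwrite('pics/s7c.png',cv2.resize(b,(720,560)))
T,s=cur(); print(s['clock'],s['width'],s['contact_force'],s['qpos'].round(2));print(T.round(4))
ft=[.0231,-.004,.0065]
a=vtool(ft,SEAT-.015*CD+.008*Z)
rows(T,a)
E
```

```text
10.8 0.006804575314549499 [-0.11064324 -0.12513355 -2.32819734] [-0.2   0.18  1.99  0.35  0.49 -0.6 ]
[[ 0.4961  0.8583  0.1314  0.6139]
 [ 0.0646  0.1145 -0.9913  0.0064]
 [-0.8659  0.5002  0.0013  0.1522]
 [ 0.      0.      0.      1.    ]]
n 1 row [0.6, -0.367, -0.025, -0.007, 0.026, -0.004] totals mm [ 36.  -22.   -1.5] deg [-0.03  0.11 -0.02]
path [[0.613, 0.008, 0.11]]
```

View pics/w7.png

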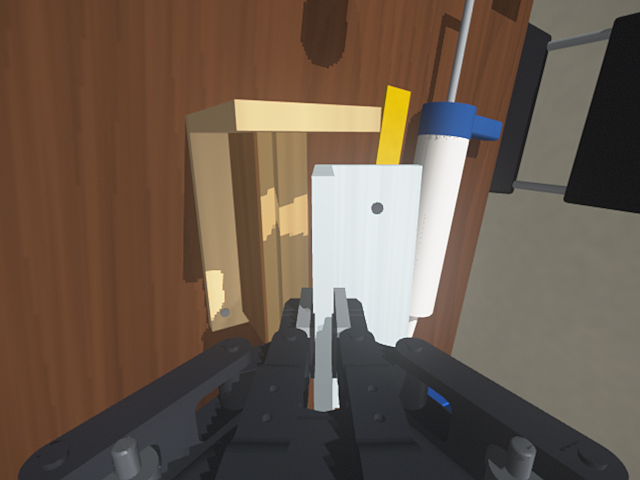

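View pics/s7c.png

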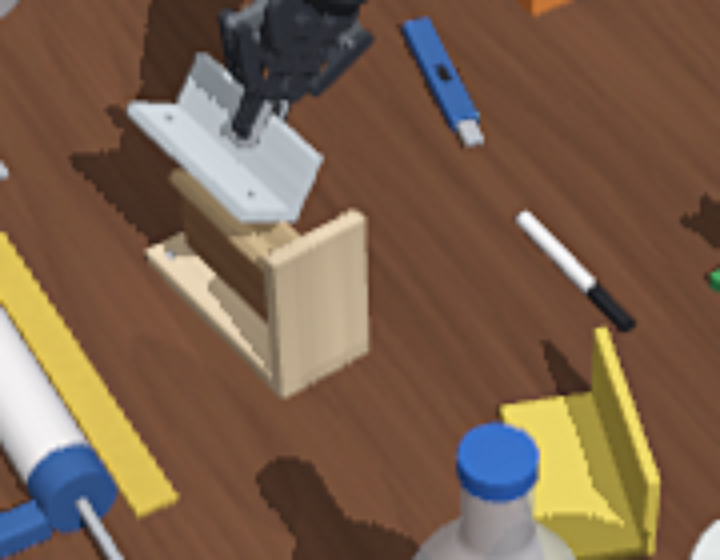

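The silver angle is gripped at the leg and tilted 30° above the V, clear of the stop (the scene crop shows it over the trough). Lowering.

Call:
carry_out --deltas '[0.2,-0.122,-0.008,0,0.01,0,-1,0.2,-0.122,-0.008,0,0.01,0,-1,0.2,-0.122,-0.008,0,0.005,0,-1,0,0,0,0,0,0,-1,0,0,0,0,0,0,-1]'

```text
clock: 11.42
position: [0.6126, 0.0083, 0.1103]
ee_rot: [0.635, 0.588, 0.393, -0.312]
contact_force: [-0.0, 0.1, -2.5]
width: 0.0068
```

```bash
python3 - <<'E'
from h import *
im=cap('wrist','w8')
T,s=cur(); print(s['clock'],s['width'],s['contact_force'],s['qpos'].round(2));print(T.round(4))
ft=[.0231,-.004,.0065]
print('fold now rel seat (n,d,z)',[((T[:3,3]+T[:3,:3]@ft-SEAT)@k).round(4) for k in (CN,CD,Z)])
a=vtool(ft,SEAT-.015*CD+.001*Z)
rows(T,a,3)
E
```

```text
11.475 0.007075060261335516 [-0.20059971 -0.65285574 -2.09470045] [-0.2   0.24  2.05  0.45  0.39 -0.71]
[[ 4.969e-01  8.575e-01  1.331e-01  6.129e-01]
 [ 6.680e-02  1.151e-01 -9.911e-01  8.300e-03]
 [-8.652e-01  5.014e-01 -1.000e-04  1.107e-01]
 [ 0.000e+00  0.000e+00  0.000e+00  1.000e+00]]
fold now rel seat (n,d,z) [np.float64(0.0003), np.float64(-0.0144), np.float64(0.0088)]
n 3 row [0.037, -0.023, 0.003, 0.001, -0.001, -0.008] totals mm [ 6.6 -4.1  0.6] deg [ 0.01 -0.01 -0.09]
path [[0.613, 0.008, 0.108], [0.613, 0.008, 0.106], [0.613, 0.008, 0.103]]
```

View pics/w8.png

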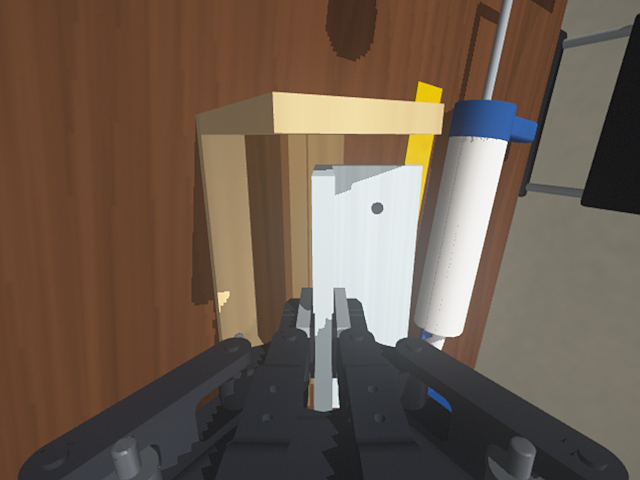

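Call:
carry_out --deltas '[0.04,-0.023,0,0,0,0,-1,0.04,-0.023,0,0,0,0,-1,0.03,-0.018,0,0,0,0,-1,0,0,0,0,0,0,-1,0,0,0,0,0,0,-1]'

```text
clock: 12.1
position: [0.6126, 0.0084, 0.1029]
ee_rot: [0.635, 0.588, 0.393, -0.311]
contact_force: [0.4, -0.0, -2.0]
width: 0.0062
```

```bash
cat > chk.py <<'E'
from h import *
import sys
ft=eval(sys.argv[1])
T,s=cur(); print(s['clock'],'w',s['width'].round(4),'F(n,d,z)',[(s['contact_force']@k).round(1) for k in (CN,CD,Z)],'M',s['moment'].round(2))
print('fold rel seat (n,d,z)mm',[((T[:3,3]+T[:3,:3]@np.array(ft)-SEAT)@k*1000).round(2) for k in (CN,CD,Z)])
E
python3 chk.py '[.0231,-.004,.0065]'
```

```text
Traceback (most recent call last):
  File "chk.py", line 4, in <module>
    T,s=cur(); print(s['clock'],'w',s['width'].round(4),'F(n,d,z)',[(s['contact_force']@k).round(1) for k in (CN,CD,Z)],'M',s['moment'].round(2))
                                    ^^^^^^^^^^^^^^^^
AttributeError: 'float' object has no attribute 'round'
```

Call:
carry_out --deltas '[0.0145,-0.0083,0,0,0,0,-1,0.0145,-0.0083,0,0,0,0,-1,0,0,0,0,0,0,-1]'

```text
clock: 12.48
position: [0.6131, 0.0084, 0.102]
ee_rot: [0.635, 0.588, 0.393, -0.311]
contact_force: [-3.7, 0.0, 5.5]
width: 0.0067
```

```bash
sed -i "s/s\['width'\].round(4)/round(s['width'],4)/" chk.py; python3 chk.py '[.0231,-.004,.0065]'
```

```text
12.475 w 0.0067 F(n,d,z) [np.float64(-3.6), np.float64(0.5), np.float64(5.5)] M [ 0.01  0.29 -0.01]
fold rel seat (n,d,z)mm [np.float64(0.56), np.float64(-14.33), np.float64(0.06)]
```

Touching the far face. Nudging down along that face towards the fold, then sliding to the stop.

Call:
carry_out --deltas '[0,-0.012,0,0,0,0,-1,0,-0.012,0,0,0,0,-1,0,0,0,0,0,0,-1]'

```text
clock: 12.85
position: [0.6131, 0.0083, 0.102]
ee_rot: [0.635, 0.588, 0.392, -0.31]
contact_force: [-0.4, 2.5, 5.3]
width: 0.007
```

```bash
python3 chk.py '[.0231,-.004,.0065]'
```

```text
12.85 w 0.007 F(n,d,z) [np.float64(-0.1), np.float64(2.6), np.float64(5.3)] M [ 0.4  -0.15  0.18]
fold rel seat (n,d,z)mm [np.float64(0.54), np.float64(-14.4), np.float64(0.02)]
```

Call:
carry_out --deltas '[0,0,-0.05,0,0,0,-1,0,0,-0.05,0,0,0,-1,0,0,-0.05,0,0,0,-1,0,0,-0.04,0,0,0,-1,0,0,0,0,0,0,-1]'

```text
clock: 13.48
position: [0.6118, 0.0181, 0.102]
ee_rot: [0.636, 0.588, 0.391, -0.311]
contact_force: [-1.6, -3.5, 6.1]
width: 0.0064
```

```bash
python3 chk.py '[.0231,-.004,.0065]'
```

```text
13.475 w 0.0064 F(n,d,z) [np.float64(-2.0), np.float64(-3.3), np.float64(6.1)] M [-0.45  0.09 -0.35]
fold rel seat (n,d,z)mm [np.float64(0.62), np.float64(-4.59), np.float64(0.11)]
```

Call:
carry_out --deltas '[0,0,-0.025,0,0,0,-1,0,0,-0.025,0,0,0,-1,0,0,0,0,0,0,-1]'

```text
clock: 13.85
position: [0.6114, 0.0209, 0.102]
ee_rot: [0.636, 0.588, 0.391, -0.311]
contact_force: [-1.2, -4.4, 5.1]
width: 0.0069
```

```bash
python3 chk.py '[.0231,-.004,.0065]'
```

```text
13.85 w 0.0069 F(n,d,z) [np.float64(-1.8), np.float64(-4.2), np.float64(5.1)] M [-0.47  0.16 -0.39]
fold rel seat (n,d,z)mm [np.float64(0.61), np.float64(-1.74), np.float64(0.08)]
```

Call:
carry_out --deltas '[0,0,-0.02,0,0,0,-1,0,0,-0.02,0,0,0,-1,0,0,0,0,0,0,-1]'

```text
clock: 14.22
position: [0.6113, 0.0222, 0.102]
ee_rot: [0.637, 0.588, 0.39, -0.311]
contact_force: [-2.8, -9.4, 5.6]
width: 0.0066
```

```bash
python3 chk.py '[.0231,-.004,.0065]'
```

```text
14.225 w 0.0066 F(n,d,z) [np.float64(-4.0), np.float64(-8.9), np.float64(5.6)] M [-1.04  0.26 -0.67]
fold rel seat (n,d,z)mm [np.float64(0.64), np.float64(-0.46), np.float64(0.11)]
```

Call:
carry_out --deltas '[0,0,-0.02,0,0,0,-1,0,0,-0.01,0,0,0,-1,0,0,0,0,0,0,-1]'

```text
clock: 14.6
position: [0.6113, 0.0223, 0.1021]
ee_rot: [0.638, 0.587, 0.389, -0.312]
contact_force: [-5.0, -16.2, 5.0]
width: 0.0069
```

```bash
python3 chk.py '[.0231,-.004,.0065]'; python3 - <<'E'
from h import *
cap('wrist','w9')
E
```

```text
14.6 w 0.0069 F(n,d,z) [np.float64(-7.1), np.float64(-15.4), np.float64(5.0)] M [-2.01  0.64 -1.17]
fold rel seat (n,d,z)mm [np.float64(0.7), np.float64(-0.48), np.float64(0.18)]
```

View pics/w9.png

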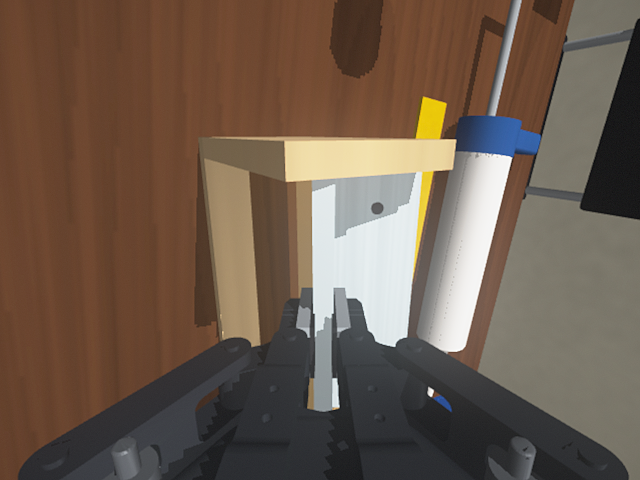

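Call:
carry_out --deltas '[0,0,0.03,0,0,0,-1,0,0,0,0,0,0,-0.85,0,0,0,0,0,0,-0.6,0,0,0,0,0,0,-0.3,0,0,0,0,0,0,0,0,0,0,0,0,0,0]'

```text
clock: 15.4
position: [0.609, 0.0252, 0.1]
ee_rot: [0.635, 0.588, 0.394, -0.311]
contact_force: [-0.6, 0.4, -0.3]
width: 0.0424
```

```bash
python3 chk.py '[.0231,-.004,.0065]'; python3 - <<'E'
from h import *
cap('wrist','w10')
E
```

```text
15.4 w 0.0424 F(n,d,z) [np.float64(-0.5), np.float64(0.5), np.float64(-0.3)] M [-0.02  0.29 -0.01]
fold rel seat (n,d,z)mm [np.float64(-1.31), np.float64(2.93), np.float64(-1.98)]
```

View pics/w10.png

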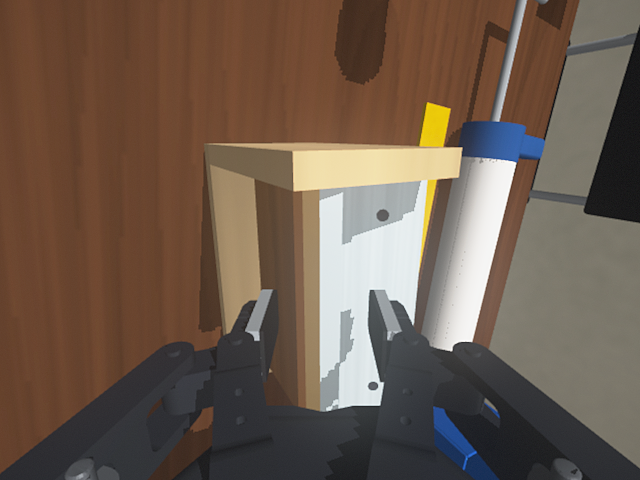

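```bash
python3 - <<'E'
from h import *
T,s=cur()
b=T.copy(); b[:3,3]-=.1*T[:3,0]
L=np.array([.480,.2822,0])
a=pose(L+[0,0,.18],[0,0,-1],-yawd(-18.99))
rows(T,b,3); rows(b,a,13)
E
```

```text
n 3 row [-0.556, -0.0, -0.0, 0.0, 0.0, -0.0] totals mm [-100.    0.   -0.] deg [-0.  0. -0.]
path [[0.592, 0.023, 0.129], [0.576, 0.021, 0.158], [0.559, 0.018, 0.187]]
n 13 row [-0.022, -0.13, -0.331, 0.501, -0.135, -0.567] totals mm [ -15.9  -41.  -272. ] deg [ 26.04  -7.01 -29.5 ]
path [[0.549, 0.037, 0.184], [0.523, 0.095, 0.178], [0.502, 0.156, 0.176], [0.488, 0.219, 0.177], [0.48, 0.282, 0.18]]
```

Call:
carry_out --deltas '[-0.3,0,0,0,0,0,0,-0.65,0,0,0,0,0,0,-0.7,0,0,0,0,0,0,-0.022,-0.13,-0.331,0.501,-0.135,-0.567,0.5,-0.022,-0.13,-0.331,0.501,-0.135,-0.567,1,-0.022,-0.13,-0.331,0.501,-0.135,-0.567,1,-0.022,-0.13,-0.331,0.501,-0.135,-0.567,1,-0.022,-0.13,-0.331,0.501,-0.135,-0.567,1,-0.022,-0.13,-0.331,0.501,-0.135,-0.567,1,-0.022,-0.13,-0.331,0.501,-0.135,-0.567,1]'

```text
clock: 16.7
position: [0.5021, 0.1559, 0.1769]
ee_rot: [0.522, 0.591, 0.408, -0.461]
contact_force: [-0.0, -0.5, 0.0]
width: 0.0856
```

Call:
carry_out --deltas '[-0.022,-0.13,-0.331,0.501,-0.135,-0.567,1,-0.022,-0.13,-0.331,0.501,-0.135,-0.567,1,-0.022,-0.13,-0.331,0.501,-0.135,-0.567,1,-0.022,-0.13,-0.331,0.501,-0.135,-0.567,1,-0.022,-0.13,-0.331,0.501,-0.135,-0.567,1,-0.022,-0.13,-0.331,0.501,-0.135,-0.567,1,0,0,0,0,0,0,1,0,0,0,0,0,0,1]'

```text
clock: 17.7
position: [0.4805, 0.2808, 0.1799]
ee_rot: [0.411, 0.576, 0.41, -0.576]
contact_force: [-0.2, 0.3, 0.4]
width: 0.0853
```

```bash
python3 - <<'E'
from h import *
im=cap('wrist','w11'); cap('scene','s11'); cap('top','t11')
b=load('s11')['color'][:,:,::-1][190:330,220:400]; t=load('t11')['color'][:,:,::-1][170:250,290:390]
cv2.imwrite('pics/s11c.png',np.hstack([cv2.resize(b,(450,350)),cv2.resize(t,(350,350))]))
T,s=cur(); print(s['clock'],T[:3,3])
hsv=cv2.cvtColor(im['color'],cv2.COLOR_RGB2HSV)
m=(hsv[...,0]>20)&(hsv[...,0]<35)&(hsv[...,1]>150)&(hsv[...,2]>60); m[:,:200]=0;m[:,420:]=0;m[350:]=0
mid,d=legfit(im,m,.072)
a=pose([.480,.2822,.045],[0,0,-1],-yawd(-18.99)); rows(T,a,5)
E
```

```text
17.85 [0.48054809 0.28086363 0.17971553]
rows 143 316 outer top mid [0.4761 0.2834] len 0.1428 yaw -18.89 res 0.00024
n 5 row [0.449, -0.003, -0.004, -0.003, 0.001, -0.003] totals mm [134.7  -1.1  -1.1] deg [-0.06  0.02 -0.05]
path [[0.48, 0.281, 0.153], [0.48, 0.281, 0.126], [0.48, 0.282, 0.099], [0.48, 0.282, 0.072], [0.48, 0.282, 0.045]]
```

View pics/s11c.png

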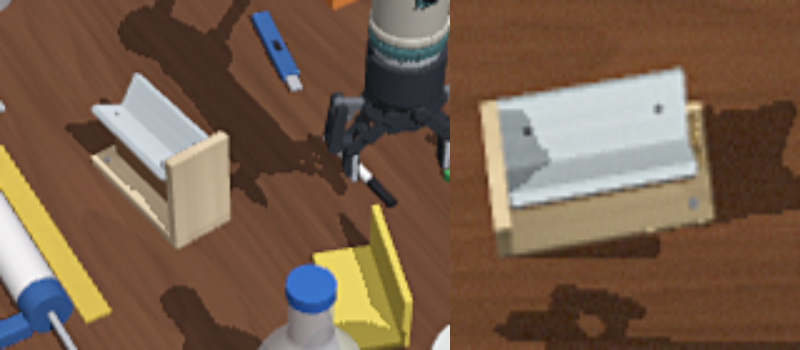

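View pics/w11.png

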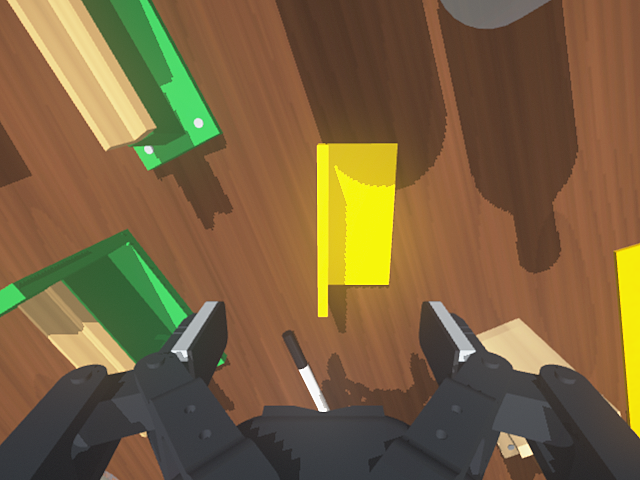

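```bash
python3 - <<'E'
from h import *
im=load('t11');W=cloud(im);hsv=cv2.cvtColor(im['color'],cv2.COLOR_RGB2HSV)
g=(hsv[...,0]>45)&(hsv[...,0]<80)&(hsv[...,1]>100)
for lo,hi in [(.0,.03),(.05,.2)]:
    P=W[g&(W[...,2]>lo)&(W[...,2]<hi)]; 
    q=(P-[.480,.2822,0])[:,:2]; n=np.array([.9456,-.3254]); d=np.array([.3254,.9456])
    near=q[(abs(q@d)<.07)]
    print(lo,'closest along -n',(near@n).max() if len(near) else None, P[:,0].max())
E
```

```text
0.0 closest along -n -0.11201600627394648 0.4186008182889241
0.05 closest along -n None 0.3998189387193936
```

Call:
carry_out --deltas '[0.449,-0.003,-0.004,0,0,0,1,0.449,-0.003,-0.004,0,0,0,1,0.449,-0.003,-0.004,0,0,0,1]' --newtons 70

```text
clock: 18.23
position: [0.4806, 0.282, 0.0982]
ee_rot: [0.411, 0.576, 0.41, -0.576]
contact_force: [0.2, -0.6, -0.4]
width: 0.0856
```

Call:
carry_out --deltas '[0.449,-0.003,-0.004,0,0,0,1,0.449,-0.003,-0.004,0,0,0,1,0,0,0,0,0,0,1,0,0,0,0,0,0,0,0,0,0,0,0,0,-0.5,0,0,0,0,0,0,-1,0,0,0,0,0,0,-1,0,0,0,0,0,0,-1,0,0,0,0,0,0,-1]'

```text
clock: 19.35
position: [0.4811, 0.2834, 0.0454]
ee_rot: [0.411, 0.576, 0.41, -0.575]
contact_force: [0.5, -0.7, 4.7]
width: 0.007
```

```bash
python3 - <<'E'
from h import *
im=cap('wrist','w12'); T,s=cur(); print(s['clock'],s['width'],s['contact_force']);print(T.round(4))
W=cloud(im); print(W[150:290:15,322].round(4))
hsv=cv2.cvtColor(im['color'],cv2.COLOR_RGB2HSV)
E
```

```text
19.4 0.00668587533490548 [-0.43120306 -1.04009733  6.20253978]
[[ 1.800e-03  9.454e-01 -3.258e-01  4.811e-01]
 [ 2.000e-04 -3.258e-01 -9.454e-01  2.834e-01]
 [-1.000e+00  1.600e-03 -8.000e-04  4.540e-02]
 [ 0.000e+00  0.000e+00  0.000e+00  1.000e+00]]
[[5.030e-01 3.496e-01 4.000e-04]
 [5.024e-01 3.477e-01 7.410e-02]
 [5.007e-01 3.429e-01 7.320e-02]
 [4.990e-01 3.378e-01 7.260e-02]
 [4.973e-01 3.330e-01 7.400e-02]
 [4.954e-01 3.275e-01 7.270e-02]
 [4.937e-01 3.226e-01 7.430e-02]
 [4.917e-01 3.167e-01 7.280e-02]
 [4.898e-01 3.114e-01 7.380e-02]
 [4.877e-01 3.053e-01 7.320e-02]]
```

View pics/w12.png

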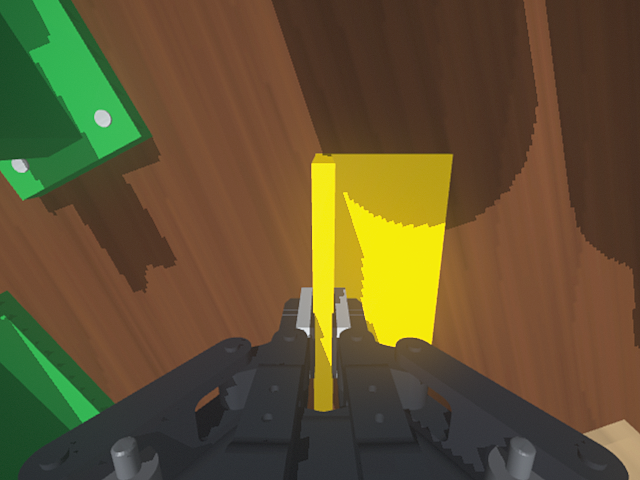

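```bash
python3 - <<'E'
from h import *
im=load('w12'); T,s=cur()
P=ray(im,[[312,162.5],[336,162.5]],.072); print('end',(P-T[:3,3])@-T[:3,2],(P-T[:3,3])@T[:3,1])
b=T.copy(); b[2,3]+=.165
e=((P-T[:3,3])@-T[:3,2])[0]
ft=[T[2,3],-.004,.07-e]; print('ft',ft)
a=vtool(ft,SEAT-.015*CD+.0035*CN+(.011+.075)*Z)
rows(T,b,4); rows(b,a,14)
E
```

```text
end [0.06846014 0.06846634] [-0.00429468  0.00396615]
ft [np.float64(0.04539162278256684), -0.004, np.float64(0.0015398553442882434)]
n 4 row [-0.687, 0.001, -0.001, 0.0, 0.0, 0.0] totals mm [-1.65e+02  3.00e-01 -1.00e-01] deg [-0. -0. -0.]
path [[0.481, 0.283, 0.087], [0.481, 0.283, 0.128], [0.481, 0.283, 0.169], [0.481, 0.283, 0.21]]
n 14 row [0.043, 0.185, 0.319, -0.465, 0.124, 0.524] totals mm [  3.2 209.6 225.7] deg [-26.03   6.95  29.35]
path [[0.485, 0.262, 0.208], [0.503, 0.198, 0.202], [0.527, 0.135, 0.199], [0.557, 0.076, 0.199], [0.593, 0.02, 0.205]]
```

Call:
carry_out --deltas '[-0.3,0,0,0,0,0,-1,-0.75,0,0,0,0,0,-1,-0.85,0,0,0,0,0,-1,-0.85,0,0,0,0,0,-1,0,0,0,0,0,0,-1]'

```text
clock: 20.02
position: [0.4826, 0.2843, 0.2137]
ee_rot: [0.411, 0.579, 0.41, -0.573]
contact_force: [-0.3, -0.2, -1.4]
width: 0.0063
```

```bash
python3 - <<'E'
from h import *
cap('wrist','w13')
T,s=cur(); print(s['clock'],s['width'],s['contact_force'],T[:3,3])
ft=[.0454,-.004,.0015]
a=vtool(ft,SEAT-.015*CD+.0035*CN+(.011+.075)*Z)
rows(T,a,14)
E
```

```text
20.075 0.006945548752408499 [-0.76238943 -0.20655836 -2.57982794] [0.48093929 0.2835407  0.21096993]
n 14 row [0.044, 0.185, 0.319, -0.465, 0.123, 0.523] totals mm [  3.7 209.9 225.8] deg [-26.05   6.9   29.29]
path [[0.485, 0.262, 0.208], [0.503, 0.198, 0.202], [0.527, 0.135, 0.199], [0.557, 0.076, 0.2], [0.593, 0.02, 0.205]]
```

View pics/w13.png

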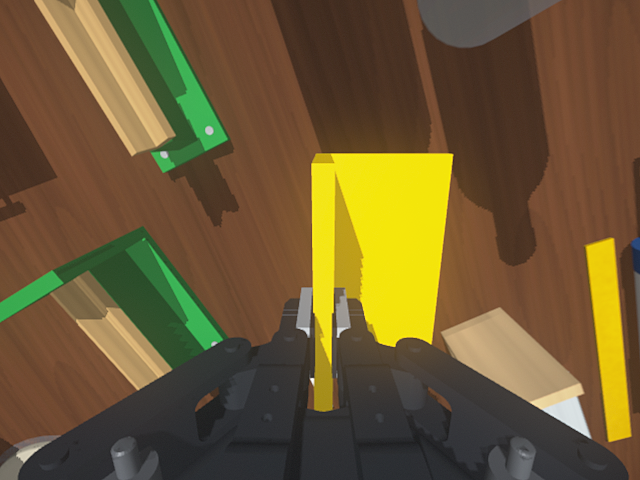

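The yellow angle is held, and its position in the hand is the same as before the lift. Moving over the cradle.

Call:
carry_out --deltas '[0.044,0.185,0.319,-0.465,0.123,0.523,-1,0.044,0.185,0.319,-0.465,0.123,0.523,-1,0.044,0.185,0.319,-0.465,0.123,0.523,-1,0.044,0.185,0.319,-0.465,0.123,0.523,-1,0.044,0.185,0.319,-0.465,0.123,0.523,-1,0.044,0.185,0.319,-0.465,0.123,0.523,-1,0.044,0.185,0.319,-0.465,0.123,0.523,-1]'

```text
clock: 20.95
position: [0.5244, 0.1342, 0.1946]
ee_rot: [0.53, 0.589, 0.41, -0.453]
contact_force: [0.5, -0.1, -1.3]
width: 0.007
```

Call:
carry_out --deltas '[0.044,0.185,0.319,-0.465,0.123,0.523,-1,0.044,0.185,0.319,-0.465,0.123,0.523,-1,0.044,0.185,0.319,-0.465,0.123,0.523,-1,0.044,0.185,0.319,-0.465,0.123,0.523,-1,0.044,0.185,0.319,-0.465,0.123,0.523,-1,0.044,0.185,0.319,-0.465,0.123,0.523,-1,0.044,0.185,0.319,-0.465,0.123,0.523,-1,0,0,0,0,0,0,-1,0,0,0,0,0,0,-1]'

```text
clock: 22.08
position: [0.6036, 0.0018, 0.2037]
ee_rot: [0.633, 0.586, 0.396, -0.314]
contact_force: [0.8, 0.0, -1.4]
width: 0.0066
```

```bash
cat > chk2.py <<'E'
from h import *
import sys
cap('wrist',sys.argv[1])
ft=[.0454,-.004,.0015]
N=SEAT+.0035*CN+.011*Z
T,s=cur(); print(s['clock'],'w',round(s['width'],4),'F(n,d,z)',[float((s['contact_force']@k).round(1)) for k in (CN,CD,Z)],'M',s['moment'].round(2))
print('fold rel nest (n,d,z)mm',[float(((T[:3,3]+T[:3,:3]@np.array(ft)-N)@k*1000).round(2)) for k in (CN,CD,Z)])
for h in map(float,sys.argv[2:]): rows(T,vtool(ft,N-.015*CD+h*Z),4)
E
python3 chk2.py w14 .01
python3 - <<'E'
from h import *
cap('scene','s14')
b=load('s14')['color'][:,:,::-1][170:330,220:400]; cv2.imwrite('pics/s14c.png',cv2.resize(b,(630,560)))
E
```

```text
22.125 w 0.007 F(n,d,z) [0.5, 0.2, -1.6] M [-0.    0.42  0.02]
fold rel nest (n,d,z)mm [-2.02, -14.31, 71.8]
n 4 row [0.228, -0.122, 0.003, -0.0, -0.001, 0.022] totals mm [ 54.7 -29.1   0.7] deg [-0.   -0.02  0.35]
path [[0.604, 0.002, 0.189], [0.605, 0.002, 0.173], [0.605, 0.002, 0.158], [0.606, 0.002, 0.142]]
```

View pics/w14.png

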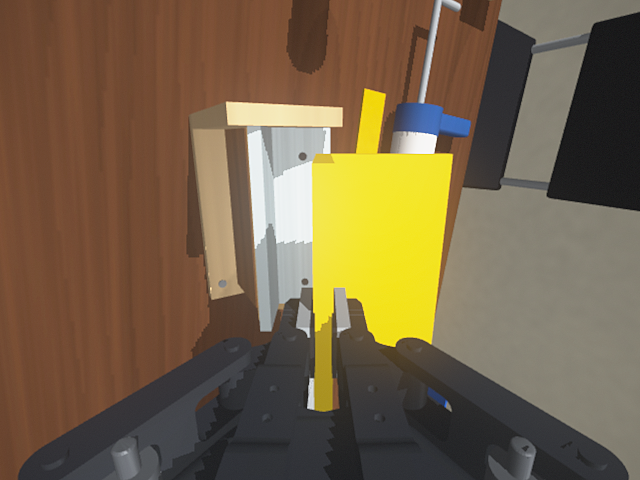

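View pics/s14c.png

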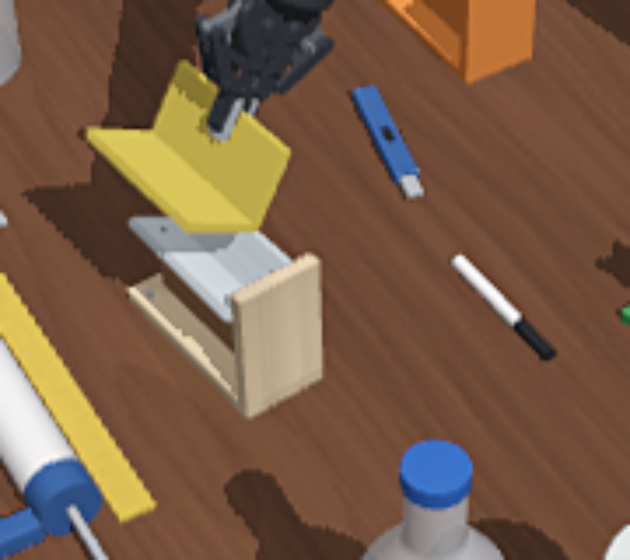

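Call:
carry_out --deltas '[0.228,-0.122,0.003,0,0,0.022,-1,0.228,-0.122,0.003,0,0,0.022,-1,0.228,-0.122,0.003,0,0,0.022,-1,0.228,-0.122,0.003,0,0,0.022,-1,0,0,0,0,0,0,-1,0,0,0,0,0,0,-1]'

```text
clock: 22.92
position: [0.6077, 0.0012, 0.1445]
ee_rot: [0.636, 0.588, 0.392, -0.311]
contact_force: [0.5, -0.5, -1.9]
width: 0.0067
```

```bash
python3 chk2.py w15 .002
```

```text
22.975 w 0.0067 F(n,d,z) [-0.3, -0.1, -1.1] M [-0.05  0.41  0.03]
fold rel nest (n,d,z)mm [2.2, -15.96, 12.63]
n 4 row [0.034, -0.029, -0.004, 0.003, 0.004, -0.018] totals mm [ 8.1 -7.  -0.9] deg [ 0.05  0.07 -0.29]
path [[0.607, 0.001, 0.142], [0.607, 0.001, 0.14], [0.606, 0.001, 0.137], [0.606, 0.002, 0.134]]
```

View pics/w15.png

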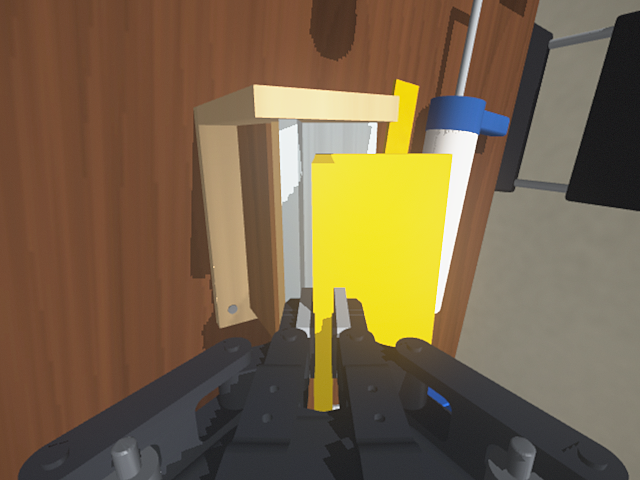

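Call:
carry_out --deltas '[0.035,-0.029,0,0,0,-0.018,-1,0.035,-0.029,0,0,0,-0.018,-1,0.035,-0.029,0,0,0,-0.018,-1,0.03,-0.025,0,0,0,-0.018,-1,0,0,0,0,0,0,-1,0,0,0,0,0,0,-1]'

```text
clock: 23.72
position: [0.6055, 0.0005, 0.1334]
ee_rot: [0.635, 0.587, 0.394, -0.313]
contact_force: [0.0, -0.3, -0.9]
width: 0.0065
```

```bash
python3 chk2.py w16 0
```

```text
23.775 w 0.0069 F(n,d,z) [0.2, -0.2, -0.4] M [-0.04  0.44  0.01]
fold rel nest (n,d,z)mm [-0.43, -16.16, 1.13]
n 4 row [0.005, -0.001, -0.005, 0.001, 0.004, 0.006] totals mm [ 1.2 -0.3 -1.1] deg [0.01 0.06 0.09]
path [[0.606, 0.001, 0.133], [0.606, 0.001, 0.133], [0.606, 0.001, 0.133], [0.606, 0.002, 0.132]]
```

Call:
carry_out --deltas '[0.0145,-0.0083,0,0,0,0,-1,0.0145,-0.0083,0,0,0,0,-1,0,0,0,0,0,0,-1]'

```text
clock: 24.15
position: [0.6059, 0.0004, 0.1323]
ee_rot: [0.635, 0.587, 0.393, -0.312]
contact_force: [-3.3, -0.7, 3.6]
width: 0.0065
```

```bash
python3 chk2.py w17 0
```

```text
24.2 w 0.0067 F(n,d,z) [-2.5, 1.2, 6.0] M [ 0.04  0.31 -0.01]
fold rel nest (n,d,z)mm [-0.04, -16.29, -0.04]
n 4 row [-0.0, 0.0, -0.005, 0.001, 0.005, 0.0] totals mm [-0.   0.  -1.2] deg [0.02 0.08 0.  ]
path [[0.606, 0.001, 0.132], [0.606, 0.001, 0.132], [0.606, 0.001, 0.132], [0.606, 0.002, 0.132]]
```

View pics/w17.png

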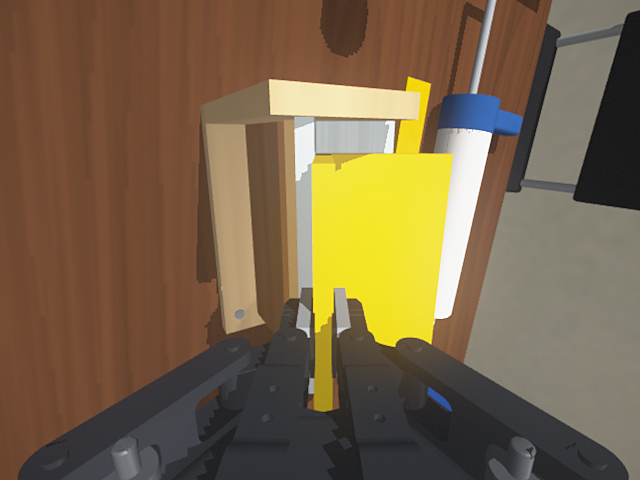

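Contact with the far leg, and the measured position is right on the expected nest. I press lightly down that leg towards the fold, as before.

Call:
carry_out --deltas '[0,-0.012,0,0,0,0,-1,0,-0.012,0,0,0,0,-1,0,0,0,0,0,0,-1]'

```text
clock: 24.58
position: [0.6058, 0.0004, 0.1322]
ee_rot: [0.635, 0.588, 0.392, -0.312]
contact_force: [0.3, 1.7, 5.6]
width: 0.0068
```

```bash
python3 chk2.py w18
```

```text
24.625 w 0.0068 F(n,d,z) [-0.1, 2.1, 5.1] M [ 0.43 -0.08  0.14]
fold rel nest (n,d,z)mm [-0.09, -16.33, -0.09]
```

Call:
carry_out --deltas '[0,0,-0.05,0,0,0,-1,0,0,-0.05,0,0,0,-1,0,0,-0.05,0,0,0,-1,0,0,-0.05,0,0,0,-1,0,0,-0.03,0,0,0,-1,0,0,0,0,0,0,-1]'

```text
clock: 25.38
position: [0.6042, 0.0129, 0.1323]
ee_rot: [0.636, 0.587, 0.392, -0.312]
contact_force: [-2.2, -4.0, 5.1]
width: 0.0067
```

```bash
python3 chk2.py w19
```

```text
25.425 w 0.0067 F(n,d,z) [-2.1, -3.8, 5.1] M [-0.27  0.11 -0.2 ]
fold rel nest (n,d,z)mm [0.01, -3.84, 0.01]
```

Call:
carry_out --deltas '[0,0,-0.025,0,0,0,-1,0,0,-0.025,0,0,0,-1,0,0,-0.02,0,0,0,-1,0,0,0,0,0,0,-1]'

```text
clock: 25.92
position: [0.6037, 0.0169, 0.1323]
ee_rot: [0.636, 0.587, 0.392, -0.312]
contact_force: [-2.0, -4.7, 5.6]
width: 0.0066
```

```bash
python3 chk2.py w20
```

```text
25.975 w 0.0069 F(n,d,z) [-2.2, -3.9, 5.4] M [-0.37  0.1  -0.27]
fold rel nest (n,d,z)mm [0.02, 0.26, -0.01]
```

Call:
carry_out --deltas '[0,0,-0.02,0,0,0,-1,0,0,-0.02,0,0,0,-1,0,0,0,0,0,0,-1]'

```text
clock: 26.35
position: [0.6037, 0.0171, 0.1325]
ee_rot: [0.637, 0.586, 0.39, -0.313]
contact_force: [-4.9, -13.1, 6.3]
width: 0.0065
```

```bash
python3 chk2.py w21
```

```text
26.4 w 0.0067 F(n,d,z) [-7.3, -12.8, 6.4] M [-1.59  0.43 -0.88]
fold rel nest (n,d,z)mm [0.16, 0.26, 0.25]
```

View pics/w21.png

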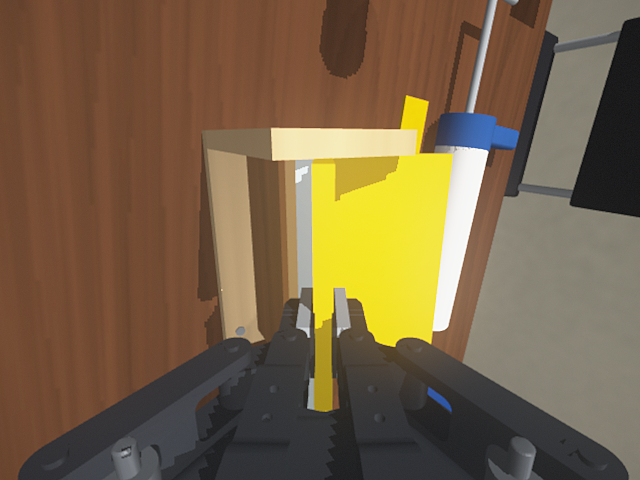

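Call:
carry_out --deltas '[0,0.012,0.03,0,0,0,-1,0,0,0,0,0,0,-0.85,0,0,0,0,0,0,-0.7,0,0,0,0,0,0,-0.5,0,0,0,0,0,0,-0.2,0,0,0,0,0,0,0,0,0,0,0,0,0,0]'

```text
clock: 27.28
position: [0.6024, 0.019, 0.131]
ee_rot: [0.635, 0.587, 0.394, -0.313]
contact_force: [-0.4, 0.1, 0.5]
width: 0.0424
```

```bash
python3 chk2.py w22
```

```text
27.325 w 0.0426 F(n,d,z) [-0.4, 0.1, -0.5] M [-0.03  0.29 -0.04]
fold rel nest (n,d,z)mm [-1.09, 2.59, -1.33]
```

View pics/w22.png

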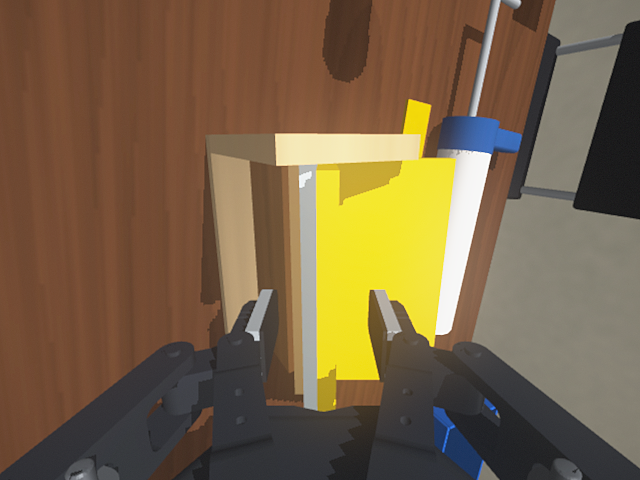

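Released. Backing out along the fingers, then looking.

Call:
carry_out --deltas '[-0.3,0,0,0,0,0,0,-0.65,0,0,0,0,0,0,-0.9,0,0,0,0,0,0,-0.9,0,0,0,0,0,0,0,0,0,0,0,0,0,0,0,0,0,0,0,0]'

```text
clock: 28.08
position: [0.5205, 0.0082, 0.2739]
ee_rot: [0.635, 0.587, 0.394, -0.313]
contact_force: [-0.5, -0.2, -0.3]
width: 0.0423
```

```bash
python3 - <<'E'
from h import *
for n,t in [('wrist','w23'),('scene','s23'),('top','t23')]: cap(n,t)
T,s=cur(); print(s['clock'],T[:3,3])
b=load('s23')['color'][:,:,::-1][190:310,230:350]; t=load('t23')['color'][:,:,::-1][170:250,290:390]
cv2.imwrite('pics/s23c.png',np.hstack([cv2.resize(b,(400,400),interpolation=cv2.INTER_CUBIC),cv2.resize(t,(400,400),interpolation=cv2.INTER_CUBIC)]))
W=cloud(load('w23'))
E
```

```text
28.225 [0.52045237 0.00833597 0.27220514]
```

View pics/w23.png

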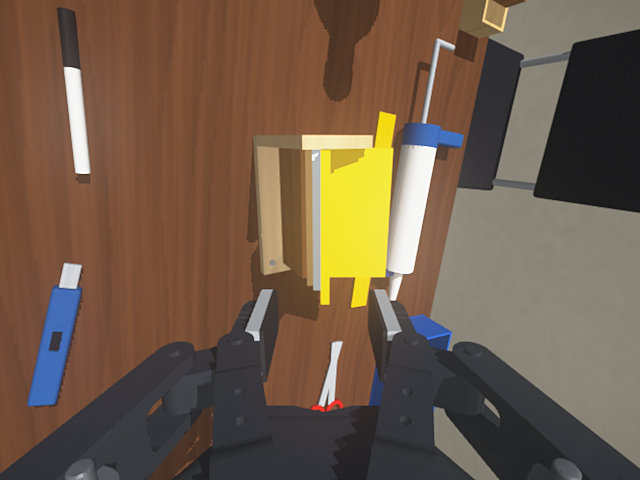

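View pics/s23c.png

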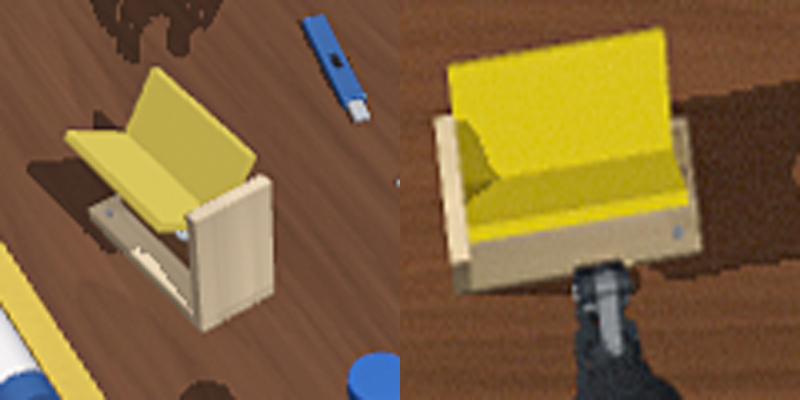

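```bash
python3 - <<'E'
from h import *
im=load('w23'); W=cloud(im); hsv=cv2.cvtColor(im['color'],cv2.COLOR_RGB2HSV)
ye=(hsv[...,0]>20)&(hsv[...,0]<35)&(hsv[...,1]>170)&(hsv[...,2]>60)
box=np.zeros((480,640),bool);box[140:310,300:400]=1
L=np.stack([(W-SEAT)@CN,(W-SEAT)@CD,W[...,2]-.08],-1)*1000
c,s=np.cos(np.pi/6),.5
px=c*L[...,0]+s*L[...,2]; pz=-s*L[...,0]+c*L[...,2]   # part axes rel. seat: along far leg, along robot leg
m=ye&box&(W[...,2]>.07)
far=m&(px>25)&(px<75)&(pz<30)
print('far leg inner face pz (exp 16):',np.median(pz[far]).round(2),far.sum(),' slope',np.polyfit(px[far],pz[far],1).round(4),'d-slope',np.polyfit(L[...,1][far],pz[far],1).round(4))
print(' far leg px max (exp 80):',np.percentile(px[far|(m&(pz<30))],99).round(1))
d=L[...,1]; print(' d range far (exp -70..70)',np.percentile(d[far],[.5,99.5]).round(1))
top=m&(pz>60); print('leg top pz (exp 80)',np.median(pz[top&(pz>76)]).round(2),'px range (exp 8..16)',np.percentile(px[top],[2,98]).round(1),'d',np.percentile(d[top],[.5,99.5]).round(1))
al=(hsv[...,1]<60)&box&(W[...,2]>.09)&(W[...,2]<.14)&(hsv[...,2]>90); al[:, 325:]=0
print('alu px,pz',al.sum(),np.percentile(px[al],[5,50,95]).round(1),np.percentile(pz[al],[5,50,95]).round(1),'d',np.percentile(d[al],[1,99]).round(1))
c_=im['color'][130:310,290:400,::-1]; cv2.imwrite('pics/w23c.png',cv2.resize(c_,(366,600),interpolation=cv2.INTER_CUBIC))
# known edges by ray: bottom corner pixels of yellow leg
v=np.where(m[:,324])[0]; print('yellow col324 rows',v[0],v[-1]); print(((ray(im,[[324,v[-1]+.5],[324,v[0]-.5]],.153)-SEAT)@CD*1000).round(1))
v=np.where(al[:,316])[0]; print('alu col316 rows',v[0],v[-1]); print(((ray(im,[[316,v[-1]+.5],[316,v[0]-.5]],.123)-SEAT)@CD*1000).round(1))
E
```

```text
far leg inner face pz (exp 16): 17.22 6063  slope [-3.00000e-04  1.72308e+01] d-slope [-1.10000e-03  1.72214e+01]
 far leg px max (exp 80): 79.6
 d range far (exp -70..70) [-68.8  69.1]
leg top pz (exp 80) 81.19 px range (exp 8..16) [ 9.3 16.3] d [-68.9  70. ]
alu px,pz 1076 [0.8 4.1 7.2] [50.  51.2 52.5] d [-68.   70.5]
yellow col324 rows 150 304
[-71.9  70.9]
alu col316 rows 149 290
[-71.8  70.6]
```

View pics/w23c.png

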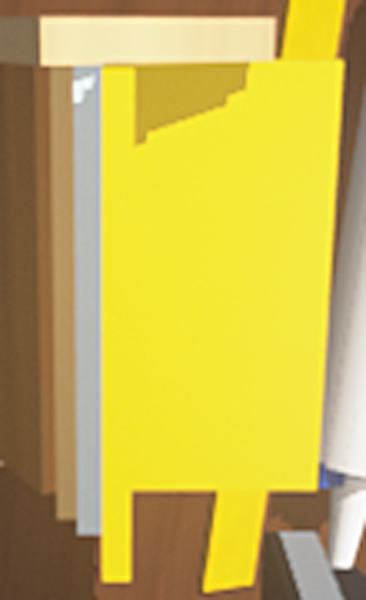

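Both angles fit their expected places within the depth bias. A quick bystander check, then hand in.

```bash
python3 - <<'E'
from h import *
a=load('top0')['color'].astype(int);b=load('t23')['color'].astype(int)
for n,(u0,u1,v0,v1) in dict(gun=(245,400,105,155),ruler=(280,392,153,168),scissors=(408,470,158,190),marker=(272,330,282,296),bottleR=(476,548,160,213),bottleL=(138,200,156,212),roll=(82,162,198,256),cutter=(355,416,286,308)).items():
    print(n,np.mean(abs(a-b)[v0:v1,u0:u1].max(-1)>40).round(4))
s=readout.get_state(); print(s['contact_force'],s['clock']); print(job.sign_off())
E
```

```text
gun 0.0
ruler 0.0
scissors 0.0
marker 0.0
bottleR 0.0
bottleL 0.0
roll 0.0
cutter 0.3875
[-0.04148522  0.15392218 -0.01004349] 28.225
the job is handed in; nothing more can be done
None
```

```bash
python3 - <<'E'
from h import *
for t in ['w2','w23']:
    im=load(t);hsv=cv2.cvtColor(im['color'],cv2.COLOR_RGB2HSV)
    m=(hsv[...,0]>100)&(hsv[...,0]<125)&(hsv[...,1]>130);m[:,190:]=0
    v,u=np.where(m);print(t,ray(im,np.c_[u,v],.01).mean(0).round(4))
a=load('top0')['color'];b=load('t23')['color']
cv2.imwrite('pics/cut.png',cv2.resize(np.hstack([a[270:320,340:430],b[270:320,340:430]])[:,:,::-1],(720,200)))
E
```

```text
w2 [ 0.3744 -0.1403  0.01  ]
w23 [ 0.3746 -0.1408  0.01  ]
```

View pics/cut.png

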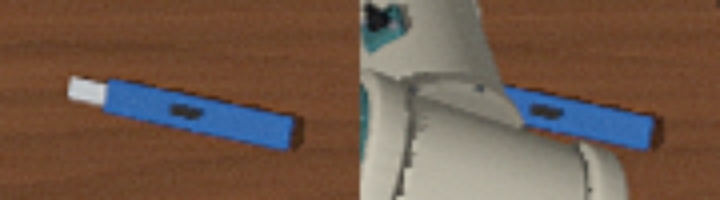

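I gripped the silver angle by its standing leg, tipped it 30° into the V and slid it to the end stop. I then nested the yellow angle inside it and slid that to the stop as well. The arm backed clear and I handed the job in at 28.2 s; no verdict was reported.

- **Stop contact:** while sliding, each angle stopped moving as the push rose from about 4 N (friction) to 13–15 N. The final image puts both angles' ends within about 1–2 mm of where they should be.
- **Nesting:** the yellow far leg measured parallel to the V face, with a slope under 0.1°. Both angles read about 1.2 mm high, but the table read a similar 1–2 mm high, so I take this as camera bias.
- **Forces:** the readings I took at the end of each move stayed under 20 N, and the tool read near zero force at the end.
- **Bystanders:** a before/after comparison of the top view showed no change at the gun, ruler, scissors, marker, bottles or roll. The knife's check disagreed (39% of its pixels changed). That was the arm standing in front of it: the wrist images put it in the same place to within 0.6 mm. I confirmed this only after handing in.
- **Length readings:** the wrist images overstated both angles' lengths, reading 143–147 mm instead of 140 mm. I therefore used contact with the stop, not the images, to set the end position.

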